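# Stack a plaster slab square in the drying box and shut the box's door

### The arm

A 7-joint arm with a two-finger parallel gripper is mounted at the origin on a cart in front of the work surface, level with it; the furniture and walls round the work are solid. World frame = base frame: x ahead of the robot, y to its left, z up, the work surface at z = 0. Lengths are in m, angles in rad, forces in N, time in s.
With the tool pointing down it reaches from about 0.425 to 0.925 m from the base axis. Payload 6.8 kg.
Tool frame: the origin (TCP) lies on the centre line of the jaws, within the pads' length; the fingertips stand 25 mm ahead of it and the grasp point (between the pads) lies 6 mm ahead of it (arm.tip_extent is the z of the fingertips in the tool frame, in m); z points along the fingers, y is the line along which they close (so a half turn about z gives the same grasp; the last joint's range is limited). The gripper opens to 85 mm and grips with 20 to 120 N. Pads are 22 mm wide; open, the fingers measure 114 mm over their backs; the gripper's body (76 mm by 85 mm) begins 54 mm behind the grasp point. The pads swing forward as they close: fully open they stand 13 mm farther back than shut.
Start: joints at [-1.319, 0.477, 0.022, 1.555, -0.011, 1.109, -0.083], TCP at [0.238, 0.632, 0.256] pointing down, gripper open.
Joint ranges: [-2.96, 2.96], [-0.34, 2.1], [-1.41, 1.46], [0.24, 2.44], [-1.37, 4.51], [0.17, 1.92], [-2.96, 2.96]. Speed limits (rad/s): [2.39, 2.39, 3.14, 3.14, 3.14, 3.14, 3.14].

### API

Orientations are given as a 3x3 rotation matrix whose columns are the frame's x, y, z axes.
In Python, from rig import arm, imaging, workorder gives the robot as it stands.
- The arm moves only by the tool arm_command, never from a script. Its argument "rows" is a list of rows, each an object of numbers: "dx", "dy", "dz": the shift along the tool's x, y, z in mm; "rx", "ry", "rz": the turn, a rotation vector about the tool's x, y, z in degrees. In form: [{"dx": .., "dy": .., "dz": .., "rx": .., "ry": .., "rz": ..}, ...]. A call has 1 to 12 rows; each row shifts and turns the commanded pose from where the row before left it, along the tool's axes as they then stand; what a row does not reach is not made up. A row lasts 1/8 s, in which the tool goes at most 62.5 mm and 10.7 degrees, less where a joint would pass 70% of its speed; a pose out of reach is approached as far as the arm can. A call with a gripper value outside its range is refused whole. "grip" is the closure, from 0 (fully open) to 1 (shut), set as the call begins (left out, the last holds). The fingers move at their own pace and stop on an object; the grip force is fixed at half the most. Time passes only in rows, so rows that do not move let the fingers close. It gives the time, the measured TCP pose, the force, the opening and the grip force at its end, in the units of the state.
- arm.observe(): the state, without advancing time (a new reading comes with each control period).
- imaging.get_image(name): name is "scene" or "top" or "wrist"; returns a dict with "img" (480x640x3 uint8, red, green, blue), "camera_matrix" (3x3 intrinsics, pixels), "k1" (the pictures are not rectified: a ray, as slopes to the right and down, at radius r is drawn at 1 + k1 r^2 times it, then the intrinsics apply), "R" (3x3) and "t" (3): a world point X has camera coordinates R X + t; the wrist camera has in their place "T_tool_cam" (4x4, takes a point from camera to tool coordinates, whose origin is the TCP and whose axes are the flange's). Camera axes: x right, y down, z forward; pixel columns grow to the right and rows downward; lengths in m; the calibration is good to about 2 mm. A picture is of the moment at which its call begins: read the wrist's pose just before it. There is no depth.
- workorder.job_done(): hands the job in; it is judged then, once.
The state is a dict: "time_s": time; "q": joint angles; "qvel": joint speeds; "joint_torque": joint torques, N m; "tool_pos": TCP position; "tool_rot": TCP orientation; "force": force on the tool from outside, world axes, zero at the start; "ft_torque": the same for the moment, N m; "gripper_width": finger opening in m; "grip_force": force on a finger pad.
Only numpy, scipy, OpenCV 4.12 (cv2) and the standard library are available. Lean on these libraries where they do the work, as an engineer would, in place of code of your own. Each camera call takes 0.05 s, during which the arm holds its last target. There are 200 camera calls.

### The job

Lay the loose plaster slab flat on top of the one that is already in the open-topped drying box, with both slabs squared up flush against the two fences of the corner that is far from the robot and opposite the door. Push the box's side door fully home so that it stays seated on its roller catch. Leave the tape roll beside the box and the paint pot behind the slab where they are.

Things in the scene. Friction and masses are not known exactly. Their poses are not given: they have to be found in the camera images.
- drying_box: fixed open-topped plywood box, 180 (x) x 115 (y) mm; origin: centre of its underside; x along its length away from the robot, y to its door side. Floor 20 mm, wall tops 70 mm above the worktop. Inner faces: far fence x = +80, back fence (opposite the door) y = -47.5, near wall x = -80 mm; the +y side is closed only by the door
- fence_corner (a point): where the far fence, the back fence and the box's floor meet. A slab lying along the box's x that touches both fences has its centre 55 mm before this point along the box's x and 30 mm from it along y (box frame x = +25, y = -17.5 mm); as the second of two its centre is 41 mm above the worktop
- slab_center (a point): centre of the loose white plaster slab, 110 x 60 x 14 mm (x, y, z), about 0.14 kg, that lies flat on the worktop to the left of the box; the grasp is across its 60 mm width
- slab_low_center (a point): centre of the equal slab (110 x 60 x 14 mm) that lies loose on the box's floor, a few mm at most off the two fences
- drying_door (a joint): angle of the upright side door: 0 = shut against its stop, positive = open (starts 0.55 to 0.9). Slight friction; stays where left. A roller catch at its free end resists from about 0.06 to 0.03 rad (about 8 N at the tab), then draws the door on to 0 and holds it. Door top 72 mm above the worktop, 10 mm thick, reaching 212 mm from the hinge axis
- door_hinge (a point): point on the door's upright hinge axis at the box's far end (box frame x = +92, y = +66 mm), 80 mm above the worktop. Shut, the door runs from here along the box's -x; it opens by swinging its free (near) end out towards the box's +y. The door's outer face lies 2.5 mm outward of the axis
- door_tab (a point): centre, 80 mm above the worktop, of the wooden finger tab on the door's top edge near its free end, 166 mm from the hinge axis; 40 mm along the door, 8 mm thick, top 92 mm above the worktop. Its axes turn with the door: x towards the hinge, y outward (the side to push on); the door's outer face is at y = +5 mm of this point, the tab's at +4 mm
- tape_roll: roll of masking tape lying flat at the right of the box, 87 mm across, 24 mm high, origin at the centre of its underside; stays where it is
- paint_pot: closed grey paint pot with a black lid, at the left beyond the loose slab, 52 mm across, 52 mm high, origin at the centre of its underside; stays where it is

How it is judged:
At the end, for the whole second after the job is handed in: The loose slab lies flat on the other one (centre 38 to 44 mm above the worktop); both have their edges within 5 mm of the far fence and of the back fence and run along them within 0.06 rad; the door is seated on its catch (within 0.02 rad of shut); nothing moves (x of slab_center in the frame of drying_box between 0.02 and 0.029 m and y of slab_center in the frame of drying_box between -0.0215 and -0.0125 m and z of slab_center in the frame of drying_box between 0.038 and 0.044 m and angle between the x axis of each of slab_center, slab_low_center and the x axis of drying_box, either way round below 0.06 rad and x of slab_low_center in the frame of drying_box above 0.02 m and y of slab_low_center in the frame of drying_box below -0.0125 m and z of slab_low_center in the frame of drying_box below 0.03 m and value of joint drying_door below 0.02 rad and linear speed of slab below 0.01 m/s and velocity of joint drying_door below 0.05 rad/s); the robot touches nothing.
It fails at once if the tape roll is moved by more than 30 mm (distance of tape_roll from where it was at the start of the episode above 0.03 m).
It fails at once if the paint pot is moved by more than 30 mm (distance of paint_pot from where it was at the start of the episode above 0.03 m).
It also fails if it takes over 64 s, if anything falls off the work surface, if the arm or the gripper's body presses on something with over 40 N, if the wrist force passes 120 N, or if a joint passes its speed limit or range.

## Working session

There is one attempt and no reset: what is moved stays moved. The work goes in short steps, Python scripts to look and compute and a tool call to move; the robot and the scene stay as the last step left them, time stands still between calls to the robot, and variables do not carry over. Pictures are saved under pics/ and viewed, at most 10 in all, crops included, and the job is handed in when it is done.

Besides the shell and the picture viewer there is one more tool, called as name(argument=value, ...), one argument or row to a line, values as JSON. arm_command: Moves the arm, as the interface text tells. Its arguments: {"type":"object","properties":{"rows":{"type":"array"},"grip":{"type":"number"}},"required":["rows"]}

```bash
mkdir -p pics; ls; cat > h.py <<'E'
import numpy as np,cv2
from rig import arm,imaging,workorder
def cam(name):
    s=arm.observe() if name=="wrist" else None
    d=imaging.get_image(name)
    if name=="wrist":
        T=np.eye(4);T[:3,:3]=s["tool_rot"];T[:3,3]=s["tool_pos"]
        W=T@np.array(d["T_tool_cam"]);R=W[:3,:3].T;t=-R@W[:3,3]
    else: R=np.array(d["R"]);t=np.array(d["t"])
    d["Rw"]=R;d["tw"]=t
    return d
def ray(d,uv,z):
    K=np.array(d["camera_matrix"]);uv=np.atleast_2d(np.array(uv,float))
    p=cv2.undistortPoints(uv[:,None],K,np.array([d["k1"],0,0,0],float))[:,0]
    # refine: exact model
    R,t=d["Rw"],d["tw"];c=-R.T@t
    v=np.c_[p,np.ones(len(p))]@R
    return c+v*((z-c[2])/v[:,2])[:,None]
def proj(d,X):
    X=np.atleast_2d(X);K=np.array(d["camera_matrix"])
    p,_=cv2.projectPoints(X.astype(float),cv2.Rodrigues(d["Rw"])[0],d["tw"],K,np.array([d["k1"],0,0,0],float));return p[:,0]
def save(d,n): cv2.imwrite("pics/"+n,d["img"][:,:,::-1])
E
python3 - <<'E'
from h import *
for n in("top","scene"):
    d=cam(n);save(d,n+"0.png");print(n,d["k1"],-d["Rw"].T@d["tw"],d["Rw"][2])
s=arm.observe();print(s["time_s"],s["tool_pos"],s["tool_rot"],s["gripper_width"])
E
```

```text
pics
top 0.028201914255759245 [0.29621046 0.06756301 1.01329542] [ 0.22774355 -0.0660908  -0.97147562]
scene -0.011364277248811758 [-0.36419749 -0.86265651  0.62319186] [ 0.64622042  0.65362351 -0.39392319]
0.1 [0.23747741 0.63130329 0.25542678] [[-9.35981131e-01  3.52049852e-01 -4.72733613e-04]
 [ 3.52050146e-01  9.35979738e-01 -1.62011757e-03]
 [-1.27893067e-04 -1.68282541e-03 -9.99998576e-01]] 0.08509125925268941
```

View pics/top0.png

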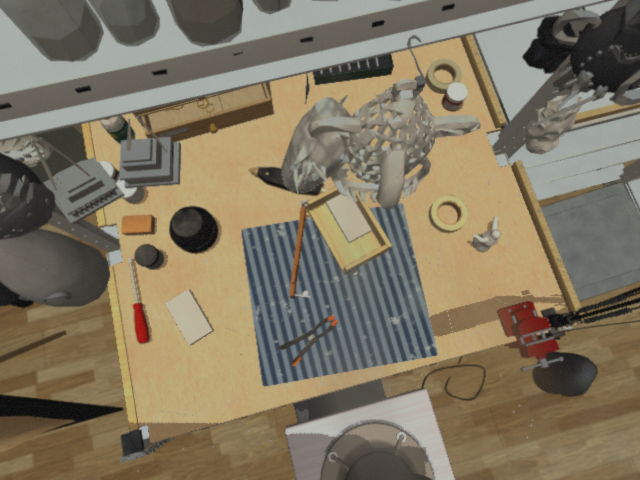

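View pics/scene0.png

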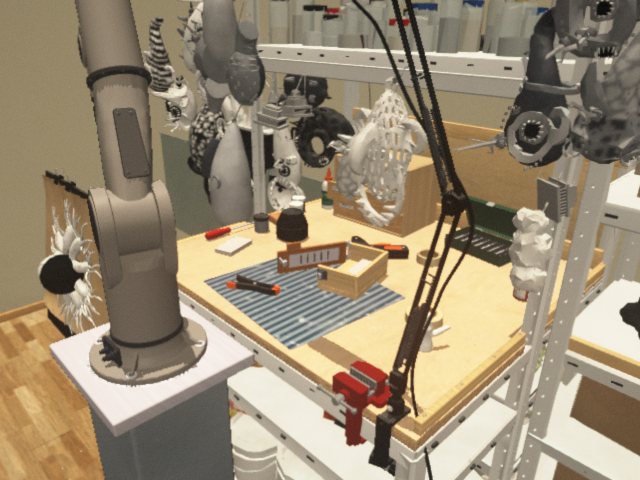

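The top view shows the loose slab at about (189,317), the pot at (148,257), the box at (348,230), the door as a brown strip from (306,207) to (293,295), and the tape at (448,213). A grey mask hangs near the box's far end. The scene view shows the door open on the left side of the box.

```bash
python3 - <<'E'
from h import *
im=cv2.imread("pics/top0.png")
a=cv2.resize(im[180:360,140:400],None,fx=3,fy=3,interpolation=cv2.INTER_CUBIC)
cv2.imwrite("pics/crop1.png",a)
d=cam("top")
# slab by white mask
hsv=cv2.cvtColor(d["img"],cv2.COLOR_RGB2HSV)
m=((hsv[...,1]<70)&(hsv[...,2]>150)).astype(np.uint8)
n,l,st,c=cv2.connectedComponentsWithStats(m)
i=l[317,189];print(st[i],hsv[317,189])
mm=(l==i).astype(np.uint8)
cs,_=cv2.findContours(mm,0,2)
b=cv2.boxPoints(cv2.minAreaRect(max(cs,key=cv2.contourArea)));print(b)
X=ray(d,b,0.014);print(X.round(4),X.mean(0))
print([np.linalg.norm(X[k]-X[k-1]) for k in range(4)])
for n,uv,z in [("pot",(148,257),.03),("tape",(448,213),.012),("hinge",(304,206),.072),("tip",(293,294),.072),("A",(345,269),.07),("B",(390,244),.07),("boxleftfar",(306,209),.07)]: print(n,ray(d,uv,z).round(3))
E
```

```text
[ 165  289   47   56 1319] [ 21  46 190]
[[163.778   302.70746]
 [187.86305 288.7635 ]
 [212.16805 330.7448 ]
 [188.083   344.68878]]
[[0.4752 0.3548 0.014 ]
 [0.4922 0.2971 0.014 ]
 [0.3872 0.2632 0.014 ]
 [0.3715 0.3199 0.014 ]] [0.43154363 0.30872208 0.014     ]
[np.float64(0.10943028602663261), np.float64(0.060110076562672705), np.float64(0.11033985347497981), np.float64(0.058848120459110045)]
pot [[0.583 0.366 0.03 ]]
tape [[ 0.513 -0.331  0.012]]
hinge [[ 0.597 -0.001  0.072]]
tip [[0.413 0.071 0.072]]
A [[ 0.437 -0.051  0.07 ]]
B [[ 0.465 -0.162  0.07 ]]
boxleftfar [[ 0.59  -0.004  0.07 ]]
```

View pics/crop1.png

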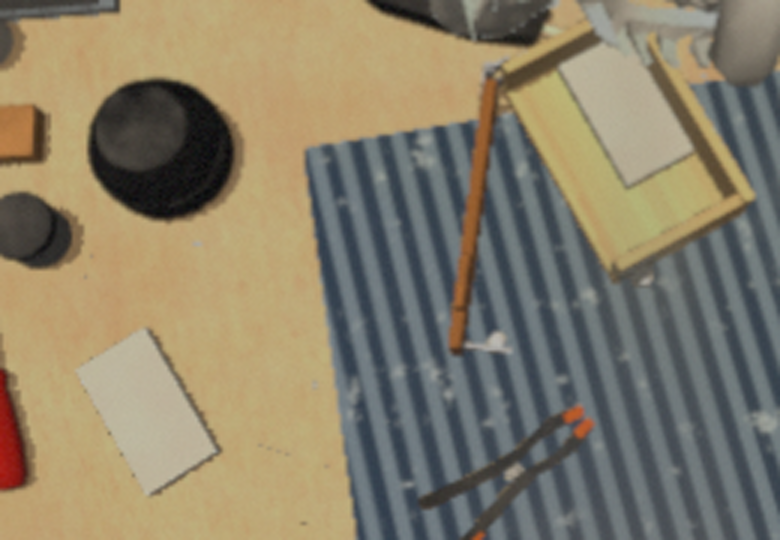

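The crop shows the slab's corners sharply, the near box wall running (612,268)–(750,197), and the door from (490,75) to (457,350). The mask overlaps the far-right corner of the box. I'll check how high it hangs.

```bash
python3 - <<'E'
from h import *
d=cam("top");s=cam("scene")
for uv in [(392,198),(318,192),(285,180),(478,125)]:
    for z in (.05,.15,.25,.35,.45,.55): X=ray(d,uv,z);print(uv,X[0].round(2),proj(s,X)[0].round(0))
im=s["img"][80:300,250:460,::-1]
cv2.imwrite("pics/crop2.png",cv2.resize(im,None,fx=2.7,fy=2.7,interpolation=cv2.INTER_CUBIC))
E
```

```text
(392, 198) [ 0.57 -0.2   0.05] [398. 274.]
(392, 198) [ 0.54 -0.18  0.15] [385. 238.]
(392, 198) [ 0.51 -0.15  0.25] [371. 198.]
(392, 198) [ 0.49 -0.12  0.35] [356. 156.]
(392, 198) [ 0.46 -0.09  0.45] [340. 111.]
(392, 198) [ 0.43 -0.06  0.55] [322.  63.]
(318, 192) [ 0.63 -0.04  0.05] [365. 249.]
(318, 192) [ 0.59 -0.03  0.15] [355. 217.]
(318, 192) [ 0.56 -0.02  0.25] [345. 183.]
(318, 192) [ 0.52 -0.01  0.35] [333. 146.]
(318, 192) [0.49 0.   0.45] [321. 105.]
(318, 192) [0.46 0.01 0.55] [307.  61.]
(285, 180) [0.68 0.02 0.05] [359. 238.]
(285, 180) [0.64 0.03 0.15] [350. 208.]
(285, 180) [0.6  0.03 0.25] [340. 176.]
(285, 180) [0.56 0.04 0.35] [329. 141.]
(285, 180) [0.52 0.04 0.45] [318. 102.]
(285, 180) [0.48 0.05 0.55] [305.  60.]
(478, 125) [ 0.69 -0.46  0.05] [516. 294.]
(478, 125) [ 0.65 -0.4   0.15] [493. 253.]
(478, 125) [ 0.61 -0.35  0.25] [468. 210.]
(478, 125) [ 0.57 -0.29  0.35] [442. 165.]
(478, 125) [ 0.53 -0.24  0.45] [414. 117.]
(478, 125) [ 0.49 -0.18  0.55] [384.  66.]
```

View pics/crop2.png

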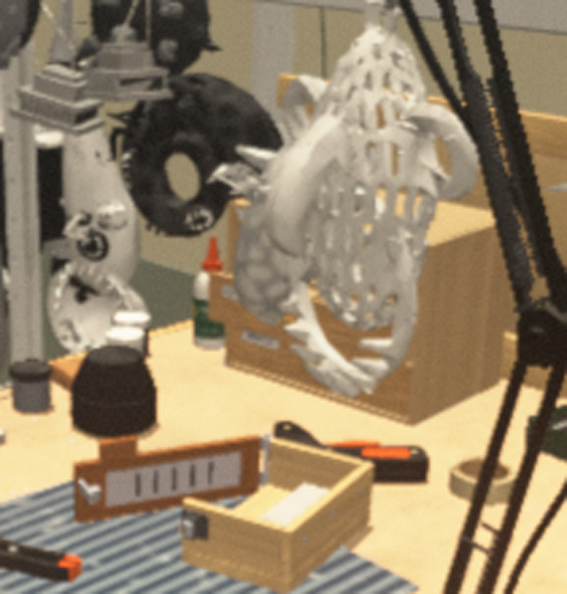

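arm_command(
  rows=[
    {"dx": -42,"dy": -33.5,"dz": 0},
    {"dx": -42,"dy": -33.5,"dz": 0},
    {"dx": -42,"dy": -33.5,"dz": 0},
    {"dx": -42,"dy": -33.5},
    {"dx": -42,"dy": -33.5},
    {"dx": -42,"dy": -33.5},
    {"dx": -42,"dy": -33.5},
    {"rz": -9.6},
    {"rz": -9.6},
    {"rz": -9.6},
    {"rz": -9.6},
    {},
  ],
)

```text
validation failed for argument at $.ro...
```

```bash
python3 - <<'E'
from h import *
s=arm.observe();print(s["time_s"],s["tool_pos"],s["tool_rot"].round(4) if hasattr(s["tool_rot"],'round') else s["tool_rot"],np.round(s["q"],3))
d=cam("wrist");save(d,"w1.png");print(-d["Rw"].T@d["tw"],d["Rw"][2])
hsv=cv2.cvtColor(d["img"],cv2.COLOR_RGB2HSV)
c=proj(d,[[.4315,.3087,.014]])[0];print(c,hsv[int(c[1]),int(c[0])] if 0<=c[0]<640 and 0<=c[1]<480 else 0)
E
```

```text
0.25 [0.23757605 0.6315635  0.25587087] [[-9.360e-01  3.521e-01 -2.000e-04]
 [ 3.521e-01  9.360e-01 -8.000e-04]
 [-0.000e+00 -8.000e-04 -1.000e+00]] [-1.319  0.477  0.022  1.556 -0.012  1.109 -0.083]
[0.16947204 0.65722119 0.37428047] [ 0.26844778 -0.10188089 -0.95789147]
[121.21905082 445.52976513] [ 8 54 38]
```

View pics/w1.png

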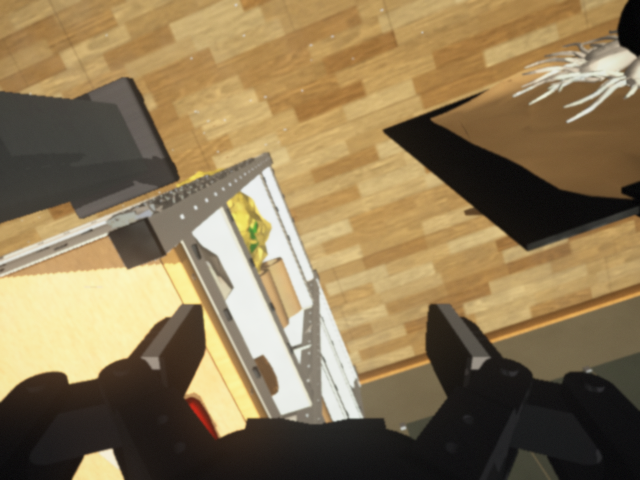

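The move call was refused, so the wrist view is still of the start pose, at the table's left edge. I'll resend it with all keys.

arm_command(
  rows=[
    {"dx": -42,"dy": -33.5,"dz": 0,"rx": 0,"ry": 0,"rz": 0},
    {"dx": -42,"dy": -33.5,"dz": 0,"rx": 0,"ry": 0,"rz": 0},
    {"dx": -42,"dy": -33.5,"dz": 0,"rx": 0,"ry": 0,"rz": 0},
    {"dx": -42,"dy": -33.5,"dz": 0,"rx": 0,"ry": 0,"rz": 0},
    {"dx": -42,"dy": -33.5,"dz": 0,"rx": 0,"ry": 0,"rz": 0},
    {"dx": -42,"dy": -33.5,"dz": 0,"rx": 0,"ry": 0,"rz": 0},
    {"dx": -42,"dy": -33.5,"dz": 0,"rx": 0,"ry": 0,"rz": 0},
    {"dx": 0,"dy": 0,"dz": 0,"rx": 0,"ry": 0,"rz": -9.6},
    {"dx": 0,"dy": 0,"dz": 0,"rx": 0,"ry": 0,"rz": -9.6},
    {"dx": 0,"dy": 0,"dz": 0,"rx": 0,"ry": 0,"rz": -9.6},
    {"dx": 0,"dy": 0,"dz": 0,"rx": 0,"ry": 0,"rz": -9.6},
    {"dx": 0,"dy": 0,"dz": 0,"rx": 0,"ry": 0,"rz": 0},
  ],
)

```text
time_s: 1.8
tool_pos: [0.4303, 0.3087, 0.2563]
tool_rot: [[-0.953, -0.304, -0.0], [-0.304, 0.953, 0.0], [-0.0, 0.0, -1.0]]
force: [0.1, -0.5, -0.6]
gripper_width: 0.0853
grip_force: 0.0
```

```bash
cat >> h.py <<'E'
def slab(d,c,z,vmin=130,smax=75):
    hsv=cv2.cvtColor(d["img"],cv2.COLOR_RGB2HSV)
    m=((hsv[...,1]<smax)&(hsv[...,2]>vmin)).astype(np.uint8)
    m=cv2.morphologyEx(m,cv2.MORPH_OPEN,np.ones((3,3),np.uint8))
    n,l,st,_=cv2.connectedComponentsWithStats(m)
    p=proj(d,[c])[0].astype(int);i=l[p[1],p[0]]
    print("px",p,hsv[p[1],p[0]],st[i])
    cs,_=cv2.findContours((l==i).astype(np.uint8),0,cv2.CHAIN_APPROX_NONE)
    k=max(cs,key=cv2.contourArea)[:,0]
    k=k[(k[:,0]>2)&(k[:,0]<637)&(k[:,1]>2)&(k[:,1]<477)]
    P=ray(d,k,z)[:,:2].astype(np.float32)
    r=cv2.minAreaRect(P*1000);print("rect",r);return r,P
E
python3 - <<'E'
from h import *
d=cam("wrist");save(d,"w2.png");slab(d,[.4315,.3087,.014],.014)
E
```

```text
px [314 205] [ 24  40 237] [ 284  147   63  112 6792]
rect ((430.76416015625, 308.0950012207031), (109.45330810546875, 60.2153205871582), 17.744338989257812)
```

View pics/w2.png

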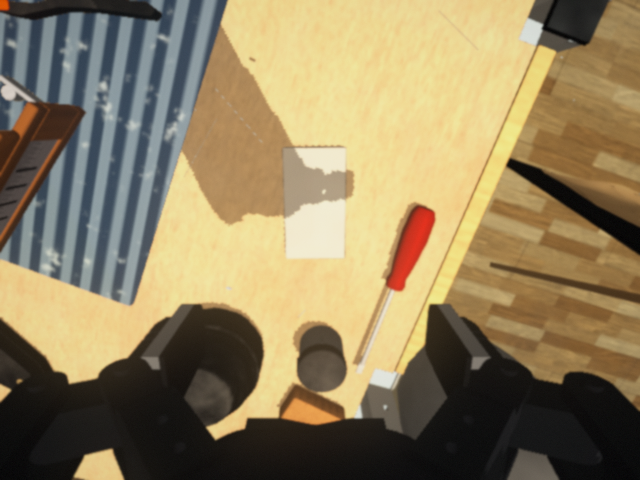

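The wrist view shows the slab at (314,205), clean and aligned with the tool. The pot is at (320,357) and the screwdriver is clear to the right. Next I'll look over the box from its near side.

arm_command(
  rows=[
    {"dx": 17,"dy": -46,"dz": 0,"rx": 0,"ry": 0,"rz": 0},
    {"dx": 17,"dy": -46,"dz": 0,"rx": 0,"ry": 0,"rz": 0},
    {"dx": 17,"dy": -46,"dz": 0,"rx": 0,"ry": 0,"rz": 0},
    {"dx": 17,"dy": -46,"dz": 0,"rx": 0,"ry": 0,"rz": 0},
    {"dx": 17,"dy": -46,"dz": 0,"rx": 0,"ry": 0,"rz": 0},
    {"dx": 0,"dy": 0,"dz": 0,"rx": 0,"ry": 0,"rz": 0},
  ],
)

```text
time_s: 2.6
tool_pos: [0.4192, 0.0603, 0.2564]
tool_rot: [[-0.955, -0.296, -0.0], [-0.296, 0.955, -0.0], [0.0, -0.0, -1.0]]
force: [0.0, 0.6, 0.2]
gripper_width: 0.0858
grip_force: 0.0
```

```bash
python3 - <<'E'
from h import *
d=cam("wrist");save(d,"w3.png");print(arm.tip_extent, -d["Rw"].T@d["tw"])
print(proj(d,[[.54,-.07,.034]]))
E
```

```text
0.025 [0.3496506  0.03852626 0.37481592]
[[152.19000692 285.61426449]]
```

View pics/w3.png

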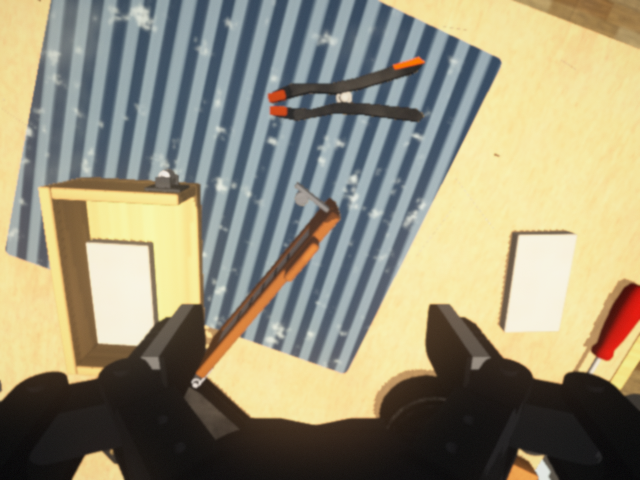

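The view shows the box's near wall top at (45–195,190–200), the lower slab at (122,293), and the door from (197,383) to (333,210). No mask hangs between this camera and the box. I'll measure the box edges and test where the mask would project.

```bash
python3 - <<'E'
from h import *
d=cam("wrist")
for z in (.15,.2,.25,.3,.35):
    for uv in [(392,198),(285,180)]:
        pass
t=cam("top")
for uv in [(392,198),(318,192),(285,180)]:
    print(uv,[(z,proj(d,ray(t,uv,z))[0].round(0).tolist()) for z in (.1,.15,.2,.25,.3,.35)])
slab(d,ray(d,(120,280),.034)[0],.034)
im=d["img"][150:420,30:350,::-1]
cv2.imwrite("pics/crop3.png",cv2.resize(im,None,fx=2.2,fy=2.2,interpolation=cv2.INTER_CUBIC))
E
```

```text
(392, 198) [(0.1, [-33.0, 294.0]), (0.15, [-76.0, 312.0]), (0.2, [-139.0, 340.0]), (0.25, [-241.0, 386.0]), (0.3, [-430.0, 471.0]), (0.35, [-752.0, 632.0])]
(318, 192) [(0.1, [141.0, 396.0]), (0.15, [123.0, 426.0]), (0.2, [97.0, 469.0]), (0.25, [56.0, 537.0]), (0.3, [-19.0, 660.0]), (0.35, [-181.0, 934.0])]
(285, 180) [(0.1, [200.0, 452.0]), (0.15, [190.0, 487.0]), (0.2, [176.0, 536.0]), (0.25, [153.0, 611.0]), (0.3, [115.0, 742.0]), (0.35, [37.0, 1012.0])]
px [120 279] [ 23  24 248] [  83  240   70  105 6138]
rect ((560.14453125, -96.45973205566406), (111.03712463378906, 61.699859619140625), 13.69260311126709)
```

View pics/crop3.png

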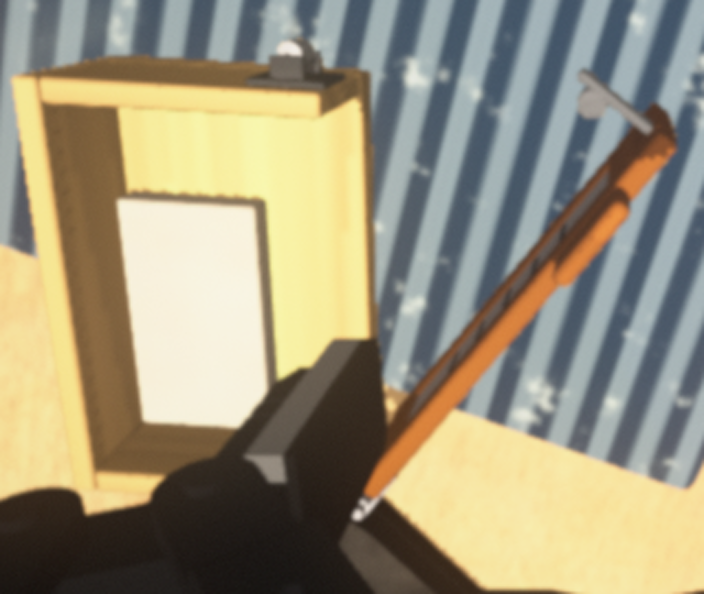

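```bash
python3 - <<'E'
from h import *
from scipy.optimize import least_squares
d=cam("wrist");t=cam("top");s=cam("scene")
f=lambda x,y:(x/2.2+30,y/2.2+150)
for n,p,z in [("nearback_out",(13,77),.07),("near_in_corner",(43,102),.07),("nearleft_out",(322,94),.07),("farback_in",(95,474),.07),("farback_out",(80,490),.07),("floor NL in",(320,118),.07),("hinge",(362,512),.076),("doorfree_out",(676,148),.072),("tab1",(627,207),.092),("tab2",(565,283),.092),("door mid out",(470,383),.072),("doorfree_in",(655,107),.072)]:
    print(n,(ray(d,f(*p),z)[0]*1000).round(1))
def tri(a,b):
    r=least_squares(lambda X:np.r_[proj(t,X)[0]-a,proj(s,X)[0]-b],[.6,-.1,.3]);return r.x.round(3),r.fun.round(1)
print(tri((415,45),(395,85)),tri((392,200),(385,226)),tri((478,125),(424,135)),tri((392,200),(424,135)),tri((392,200),(347,165)))
E
```

```text
nearback_out [ 462.9 -160.9   70. ]
near_in_corner [ 469. -149.   70.]
nearleft_out [434.2 -49.7  70. ]
farback_in [ 626.  -109.9   70. ]
farback_out [ 636.2 -115.2   70. ]
floor NL in [443.3 -48.5  70. ]
hinge [603.9   4.8  76. ]
doorfree_out [413.3  81.5  72. ]
tab1 [434.9  69.2  92. ]
tab2 [469.7  56.5  92. ]
door mid out [532.3  33.   72. ]
doorfree_in [400.9  69.2  72. ]
(array([ 0.618, -0.152,  0.52 ]), array([-4.3,  7.1, 13.5, -8.6])) (array([ 0.535, -0.17 ,  0.178]), array([ 1.2, -2.3, -3. ,  1.1])) (array([ 0.544, -0.258,  0.413]), array([-0.1,  0.2,  0.3, -0.2])) (array([ 0.522, -0.155,  0.356]), array([ 15.7, -30. , -45.4,  19.3])) (array([ 0.48 , -0.117,  0.335]), array([-2.1,  4.2,  6.3, -2.2]))
```

arm_command(
  rows=[
    {"dx": -16.9,"dy": 46.6,"dz": 0,"rx": 0,"ry": 0,"rz": 0},
    {"dx": -16.9,"dy": 46.6,"dz": 0,"rx": 0,"ry": 0,"rz": 0},
    {"dx": -16.9,"dy": 46.6,"dz": 0,"rx": 0,"ry": 0,"rz": 0},
    {"dx": -16.9,"dy": 46.6,"dz": 0,"rx": 0,"ry": 0,"rz": 0},
    {"dx": -16.9,"dy": 46.6,"dz": 0,"rx": 0,"ry": 0,"rz": 0},
    {"dx": 0,"dy": 0,"dz": 0,"rx": 10,"ry": 0,"rz": 0},
    {"dx": 0,"dy": 0,"dz": 0,"rx": 10,"ry": 0,"rz": 0},
    {"dx": 0,"dy": 0,"dz": 0,"rx": 10,"ry": 0,"rz": 0},
    {"dx": 0,"dy": 0,"dz": 0,"rx": 10,"ry": 0,"rz": 0},
    {"dx": 0,"dy": 0,"dz": 0,"rx": 0,"ry": 0,"rz": 0},
  ],
)

```text
time_s: 4.15
tool_pos: [0.4265, 0.3148, 0.2537]
tool_rot: [[-0.95, -0.241, 0.198], [-0.312, 0.727, -0.612], [0.004, -0.643, -0.766]]
force: [-0.7, 0.7, -0.4]
gripper_width: 0.0854
grip_force: 0.0
```

```bash
python3 - <<'E'
from h import *
d=cam("wrist");print(-d["Rw"].T@d["tw"])
for X,c in [((.535,-.17,.178),(255,0,0)),((.544,-.258,.413),(0,255,0)),((.618,-.152,.52),(0,0,255)),((.535,-.082,.07),(255,255,0))]:
    p=proj(d,X)[0];print(X,p.round());cv2.circle(d["img"],tuple(int(v) for v in p),5,c,-1) if abs(p).max()<5000 else 0
save(d,"w4.png")
E
```

```text
[0.3341107  0.36378516 0.34489208]
(0.535, -0.17, 0.178) [ 59. 147.]
(0.544, -0.258, 0.413) [-241.  136.]
(0.618, -0.152, 0.52) [-435.  286.]
(0.535, -0.082, 0.07) [172. 167.]
```

View pics/w4.png

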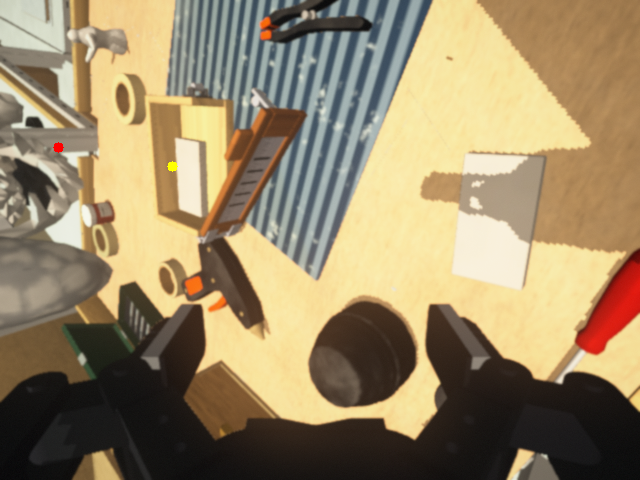

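The mask shows at the left edge: its jaw tip is at about (110,275) and its snout at about (80,185). I'll triangulate it with the three views.

```bash
python3 - <<'E'
from h import *
from scipy.optimize import least_squares
d=cam("wrist");t=cam("top");s=cam("scene")
def tri(*ab):
    r=least_squares(lambda X:np.concatenate([proj(c,X)[0]-p for c,p in ab]),[.6,-.1,.2]);return r.x.round(3),r.fun.round(1)
print(tri((t,(300,190)),(d,(110,275))),tri((t,(285,178)),(d,(105,262))),tri((s,(345,200)),(d,(110,275))))
print(tri((t,(392,200)),(d,(80,185)),(s,(385,226))),tri((s,(385,226)),(d,(80,185))),tri((t,(392,200)),(d,(80,185))))
E
```

```text
(array([0.605, 0.015, 0.197]), array([-5.7, -5.7, -0. , -4.4])) (array([0.598, 0.018, 0.203]), array([8.6, 8.6, 0. , 6.6])) (array([0.609, 0.016, 0.196]), array([ 1.7, -4.4,  1.3, -1. ]))
(array([ 0.568, -0.157,  0.161]), array([-11.3, -12.9,  -0.5, -10.5,   1. ,   2.8])) (array([ 0.578, -0.146,  0.164]), array([ 0.3, -0.6,  0.3, -0.2])) (array([ 0.57 , -0.162,  0.157]), array([ -9.3, -13.8,   1.1, -10.9]))
```

The mask really does hang over the box's far half, with its lowest point at z≈0.16. I'll therefore work with the tool leaning back towards the robot (about 35°) so it passes under the mask.

arm_command(
  rows=[
    {"dx": 0,"dy": 0,"dz": 0,"rx": -10,"ry": 0,"rz": 0},
    {"dx": 0,"dy": 0,"dz": 0,"rx": -10,"ry": 0,"rz": 0},
    {"dx": 0,"dy": 0,"dz": 0,"rx": -10,"ry": 0,"rz": 0},
    {"dx": 0,"dy": 0,"dz": 0,"rx": -10,"ry": 0,"rz": 0},
    {"dx": 0,"dy": 0,"dz": 25,"rx": 0,"ry": -9,"rz": 0},
    {"dx": 0,"dy": 0,"dz": 25,"rx": 0,"ry": -9,"rz": 0},
    {"dx": 0,"dy": 0,"dz": 25,"rx": 0,"ry": -9,"rz": 0},
    {"dx": 0,"dy": 0,"dz": 25,"rx": 0,"ry": -8,"rz": 0},
    {"dx": 0,"dy": 0,"dz": 0,"rx": 0,"ry": 0,"rz": 0},
    {"dx": 0,"dy": 0,"dz": 0,"rx": 0,"ry": 0,"rz": 0},
  ],
)

```text
time_s: 5.6
tool_pos: [0.4546, 0.3088, 0.1813]
tool_rot: [[-0.835, -0.279, 0.474], [-0.256, 0.96, 0.115], [-0.487, -0.026, -0.873]]
force: [-0.4, -0.1, -0.2]
gripper_width: 0.0854
grip_force: 0.0
```

```bash
cat >> h.py <<'E'
def delta(xyz,yaw=None,tilt=None):
    "mm move and rotvec (deg), in tool axes, from measured pose to target (yaw deg of box/slab x, tilt deg)"
    from scipy.spatial.transform import Rotation as Ro
    s=arm.observe();R=np.array(s["tool_rot"]);p=np.array(s["tool_pos"])
    print("t",round(s["time_s"],2),"pos",(p*1000).round(1),"dtool",(R.T@(np.array(xyz)-p*1000)).round(1))
    a=np.radians(yaw);Rv=np.array([[-np.cos(a),-np.sin(a),0],[-np.sin(a),np.cos(a),0],[0,0,-1]])
    Rt=Rv@Ro.from_euler('y',-tilt,degrees=True).as_matrix()
    print("rot",np.degrees(Ro.from_matrix(R.T@Rt).as_rotvec()).round(2))
def box(x,y,z):
    a=np.radians(14.6);return np.array([535.3+x*np.cos(a)-y*np.sin(a),-82.5+x*np.sin(a)+y*np.cos(a),z])
E
python3 - <<'E'
from h import *
print(np.round(arm.observe()["q"],2))
a=np.radians(17.7);f=np.array([np.cos(a),np.sin(a),0])
delta(np.array([430.8,308.1,25])-3.4*f,17.7,35)
delta(np.array([430.8,308.1,75])-3.4*f,17.7,35)
E
```

```text
[-1.11  0.22  0.27  2.27  0.79  0.33  0.29]
t 5.6 pos [454.6 308.8 181.3] dtool [ 99.1   9.9 123.4]
rot [-2.03 -5.87 -0.47]
t 5.6 pos [454.6 308.8 181.3] dtool [74.8  8.6 79.8]
rot [-2.03 -5.87 -0.47]
```

```bash
python3 - <<'E'
from h import *
a=np.radians(17.7);f=np.array([np.cos(a),np.sin(a),0])
for z in (25,70): delta(np.array([430.8,308.1,z])-3*f,17.7,29)
E
```

```text
t 5.6 pos [454.6 308.8 181.3] dtool [ 98.8   9.9 123.6]
rot [-2.    0.13 -0.57]
t 5.6 pos [454.6 308.8 181.3] dtool [76.9  8.7 84.3]
rot [-2.    0.13 -0.57]
```

arm_command(
  rows=[
    {"dx": 25.6,"dy": 2.9,"dz": 28,"rx": -2,"ry": 0,"rz": -0.5},
    {"dx": 25.6,"dy": 2.9,"dz": 28,"rx": 0,"ry": 0,"rz": 0},
    {"dx": 25.6,"dy": 2.9,"dz": 28,"rx": 0,"ry": 0,"rz": 0},
    {"dx": 0,"dy": 0,"dz": 0,"rx": 0,"ry": 0,"rz": 0},
    {"dx": 0,"dy": 0,"dz": 0,"rx": 0,"ry": 0,"rz": 0},
  ],
)

```text
time_s: 6.22
tool_pos: [0.4415, 0.3056, 0.1111]
tool_rot: [[-0.828, -0.296, 0.476], [-0.264, 0.955, 0.135], [-0.494, -0.014, -0.869]]
force: [0.1, -0.2, 0.7]
gripper_width: 0.0852
grip_force: 0.0
```

```bash
python3 - <<'E'
from h import *
print(np.round(arm.observe()["q"],2))
a=np.radians(17.7);f=np.array([np.cos(a),np.sin(a),0])
for z in (25,70): delta(np.array([430.8,308.1,z])-3*f,17.7,30)
E
```

```text
[-1.13  0.36  0.29  2.35  1.51  0.18 -0.47]
t 6.22 pos [441.5 305.6 111.1] dtool [53.4  6.7 68.6]
rot [-0.91 -0.36 -0.02]
t 6.22 pos [441.5 305.6 111.1] dtool [31.1  6.1 29.5]
rot [-0.91 -0.36 -0.02]
```

Reach limits the tilt at the pick-up spot. A 15° lean with the slab gripped 30 mm nearer its robot-side end gives the same clearance from the mask.

arm_command(
  rows=[
    {"dx": 0,"dy": 0,"dz": 0,"rx": -0.5,"ry": 5,"rz": 0},
    {"dx": 0,"dy": 0,"dz": 0,"rx": -0.5,"ry": 5,"rz": 0},
    {"dx": 0,"dy": 0,"dz": 0,"rx": 0,"ry": 4.5,"rz": 0},
    {"dx": 0,"dy": 0,"dz": 0,"rx": 0,"ry": 0,"rz": 0},
  ],
)

```text
time_s: 6.72
tool_pos: [0.4477, 0.3014, 0.1115]
tool_rot: [[-0.889, -0.287, 0.358], [-0.274, 0.958, 0.087], [-0.368, -0.02, -0.93]]
force: [0.6, -0.3, 0.4]
gripper_width: 0.0853
grip_force: 0.0
```

```bash
python3 - <<'E'
from h import *
print(np.round(arm.observe()["q"],2))
for z in (25,60): delta([400.7,298.5,z],17.7,15)
E
```

```text
[-0.81  0.35 -0.01  2.24  0.75  0.31  0.35]
t 6.72 pos [447.7 301.4 111.5] dtool [74.4 12.5 63.3]
rot [-1.44  6.59 -0.61]
t 6.72 pos [447.7 301.4 111.5] dtool [61.5 11.8 30.8]
rot [-1.44  6.59 -0.61]
```

arm_command(
  rows=[
    {"dx": 0,"dy": 0,"dz": 0,"rx": -1.4,"ry": 6.6,"rz": -0.6},
    {"dx": 0,"dy": 0,"dz": 0,"rx": 0,"ry": 0,"rz": 0},
  ],
)

```text
time_s: 6.98
tool_pos: [0.4486, 0.2997, 0.11]
tool_rot: [[-0.917, -0.299, 0.266], [-0.29, 0.954, 0.073], [-0.276, -0.01, -0.961]]
force: [0.1, -1.0, -0.1]
gripper_width: 0.0853
grip_force: 0.0
```

```bash
python3 - <<'E'
from h import *
print(np.round(arm.observe()["q"],2))
for z in (25,60): delta([400.7,298.5,z],17.7,15)
E
```

```text
[-0.63  0.37 -0.18  2.18  0.54  0.41  0.61]
t 6.97 pos [448.6 299.7 110. ] dtool [67.7 14.  68.9]
rot [-0.63  0.99 -0.14]
t 6.97 pos [448.6 299.7 110. ] dtool [58.  13.6 35.3]
rot [-0.63  0.99 -0.14]
```

arm_command(
  rows=[
    {"dx": 19.3,"dy": 4.5,"dz": 11.8,"rx": -0.6,"ry": 1,"rz": 0},
    {"dx": 19.3,"dy": 4.5,"dz": 11.8,"rx": 0,"ry": 0,"rz": 0},
    {"dx": 19.3,"dy": 4.5,"dz": 11.8,"rx": 0,"ry": 0,"rz": 0},
    {"dx": 0,"dy": 0,"dz": 0,"rx": 0,"ry": 0,"rz": 0},
    {"dx": 0,"dy": 0,"dz": 0,"rx": 0,"ry": 0,"rz": 0},
  ],
)

```text
time_s: 7.6
tool_pos: [0.397, 0.2996, 0.0599]
tool_rot: [[-0.919, -0.309, 0.243], [-0.299, 0.951, 0.078], [-0.255, -0.001, -0.967]]
force: [0.9, 0.7, 0.2]
gripper_width: 0.0854
grip_force: 0.0
```

```bash
python3 - <<'E'
from h import *
print(np.round(arm.observe()["q"],2))
for z in (25,60): delta([400.7,298.5,z],17.7,15)
E
```

```text
[-0.79  0.42 -0.07  2.28  0.65  0.27  0.41]
t 7.6 pos [397.  299.6  59.9] dtool [ 5.8 -2.2 34.5]
rot [ 0.   -0.21  0.31]
t 7.6 pos [397.  299.6  59.9] dtool [-3.1 -2.2  0.7]
rot [ 0.   -0.21  0.31]
```

Reachable with good accuracy. I'll descend and grip.

arm_command(
  rows=[
    {"dx": 2,"dy": -1,"dz": 12,"rx": 0,"ry": 0,"rz": 0},
    {"dx": 2,"dy": -1,"dz": 12,"rx": 0,"ry": 0,"rz": 0},
    {"dx": 1.8,"dy": 0,"dz": 10,"rx": 0,"ry": 0,"rz": 0},
    {"dx": 0,"dy": 0,"dz": 0,"rx": 0,"ry": 0,"rz": 0},
  ],
)

```text
time_s: 8.1
tool_pos: [0.4014, 0.2976, 0.0247]
tool_rot: [[-0.921, -0.306, 0.242], [-0.297, 0.952, 0.077], [-0.254, -0.001, -0.967]]
force: [0.6, -0.8, 0.3]
gripper_width: 0.0855
grip_force: 0.0
```

arm_command(
  rows=[
    {"dx": 0,"dy": 0,"dz": 0,"rx": 0,"ry": 0,"rz": 0},
    {"dx": 0,"dy": 0,"dz": 0,"rx": 0,"ry": 0,"rz": 0},
    {"dx": 0,"dy": 0,"dz": 0,"rx": 0,"ry": 0,"rz": 0},
    {"dx": 0,"dy": 0,"dz": 0,"rx": 0,"ry": 0,"rz": 0},
    {"dx": 0,"dy": 0,"dz": 0,"rx": 0,"ry": 0,"rz": 0},
    {"dx": 0,"dy": 0,"dz": 0,"rx": 0,"ry": 0,"rz": 0},
  ],
  grip=1,
)

```text
time_s: 8.85
tool_pos: [0.4015, 0.2982, 0.0263]
tool_rot: [[-0.92, -0.307, 0.244], [-0.297, 0.952, 0.078], [-0.256, -0.0, -0.967]]
force: [-2.0, -0.9, 5.0]
gripper_width: 0.0577
grip_force: 62.9
```

Gripped, at 57.7 mm opening and 63 N. I'll lift and work out the carry.

arm_command(
  rows=[
    {"dx": -6,"dy": 0,"dz": -25,"rx": 0,"ry": 0,"rz": 0},
    {"dx": -10,"dy": 0,"dz": -39,"rx": 0,"ry": 0,"rz": 0},
    {"dx": -10,"dy": 0,"dz": -39,"rx": 0,"ry": 0,"rz": 0},
    {"dx": 0,"dy": 0,"dz": 0,"rx": 0,"ry": 0,"rz": 0},
  ],
)

```text
time_s: 9.35
tool_pos: [0.4017, 0.2989, 0.135]
tool_rot: [[-0.919, -0.306, 0.248], [-0.295, 0.952, 0.082], [-0.261, 0.002, -0.965]]
force: [0.2, 1.2, -1.7]
gripper_width: 0.058
grip_force: 65.3
```

```bash
python3 - <<'E'
from h import *
print(np.round(arm.observe()["q"],2), arm.observe()["gripper_width"],box(-45,5,130),box(-19,5,130))
delta(box(-45,5,130),14.6,15);delta(box(-19,5,130),14.6,15)
E
```

```text
[-0.56  0.29 -0.32  2.23  0.52  0.47  0.58] 0.057998075116040756 [490.49274054 -89.00457527 130.        ] [515.65317897 -82.45077195 130.        ]
t 9.35 pos [401.7 298.9 135. ] dtool [  34.  -396.5   -5. ]
rot [0.96 0.1  3.07]
t 9.35 pos [401.7 298.9 135. ] dtool [   8.9 -397.9    1.8]
rot [0.96 0.1  3.07]
```

arm_command(
  rows=[
    {"dx": 4.3,"dy": -49.6,"dz": -0.6,"rx": 0,"ry": 0,"rz": 0},
    {"dx": 4.3,"dy": -49.6,"dz": -0.6,"rx": 0,"ry": 0,"rz": 0},
    {"dx": 4.3,"dy": -49.6,"dz": -0.6,"rx": 0,"ry": 0,"rz": 0},
    {"dx": 4.3,"dy": -49.6,"dz": -0.6,"rx": 0,"ry": 0,"rz": 0},
    {"dx": 4.3,"dy": -49.6,"dz": -0.6,"rx": 0,"ry": 0,"rz": 0},
    {"dx": 4.3,"dy": -49.6,"dz": -0.6,"rx": 0,"ry": 0,"rz": 0},
    {"dx": 4.3,"dy": -49.6,"dz": -0.6,"rx": 0,"ry": 0,"rz": 0},
    {"dx": 4.3,"dy": -49.6,"dz": -0.6,"rx": 0,"ry": 0,"rz": 0},
    {"dx": 0,"dy": 0,"dz": 0,"rx": 1,"ry": 0,"rz": 3},
    {"dx": 0,"dy": 0,"dz": 0,"rx": 0,"ry": 0,"rz": 0},
  ],
)

```text
time_s: 10.6
tool_pos: [0.4881, -0.0909, 0.1268]
tool_rot: [[-0.936, -0.253, 0.246], [-0.246, 0.967, 0.061], [-0.253, -0.004, -0.967]]
force: [-0.4, -0.0, -1.4]
gripper_width: 0.0579
grip_force: 65.3
```

```bash
python3 - <<'E'
from h import *
print(np.round(arm.observe()["q"],2), arm.observe()["gripper_width"])
delta(box(-45,5,130),14.6,15);delta(box(-19,5,100),14.6,15);delta(box(-19,5,62),14.6,15)
d=cam("wrist");save(d,"w5.png")
slab(d,box(-40,5,120)/1000,.121)
E
```

```text
[ 0.48  0.32 -0.42  2.22  0.12  0.39  1.81] 0.05792429435512034
t 10.6 pos [488.1 -90.9 126.8] dtool [-3.5  1.2 -2.4]
rot [-0.18 -0.34  0.14]
t 10.6 pos [488.1 -90.9 126.8] dtool [-21.1   1.2  33.2]
rot [-0.18 -0.34  0.14]
t 10.6 pos [488.1 -90.9 126.8] dtool [-11.5   1.4  70. ]
rot [-0.18 -0.34  0.14]
px [318 340] [ 22  26 250] [  226     0   326   425 31115]
rect ((462.9510498046875, -92.11994934082031), (168.9964599609375, 70.77735137939453), 5.204580307006836)
```

arm_command(
  rows=[
    {"dx": -10.5,"dy": 0.6,"dz": 16.5,"rx": 0,"ry": 0,"rz": 0},
    {"dx": -10.5,"dy": 0.6,"dz": 16.5,"rx": 0,"ry": 0,"rz": 0},
    {"dx": 4,"dy": 0,"dz": 15,"rx": 0,"ry": 0,"rz": 0},
    {"dx": 4,"dy": 0,"dz": 15,"rx": 0,"ry": 0,"rz": 0},
    {"dx": 1,"dy": 0,"dz": 5,"rx": 0,"ry": 0,"rz": 0},
    {"dx": 0,"dy": 0,"dz": 0,"rx": 0,"ry": 0,"rz": 0},
  ],
)

```text
time_s: 11.4
tool_pos: [0.5164, -0.0821, 0.0648]
tool_rot: [[-0.935, -0.254, 0.247], [-0.247, 0.967, 0.061], [-0.254, -0.004, -0.967]]
force: [-0.3, -0.8, -1.1]
gripper_width: 0.0579
grip_force: 65.2
```

```bash
python3 - <<'E'
from h import *
print(arm.observe()["force"])
delta(box(-19,5,62),14.6,15)
E
```

```text
[-0.28261498 -0.75767425 -1.14308109]
t 11.4 pos [516.4 -82.1  64.8] dtool [ 1.5 -0.2  2.5]
rot [-0.18 -0.27  0.2 ]
```

arm_command(
  rows=[
    {"dx": 0.5,"dy": 0,"dz": 2,"rx": 0,"ry": 0,"rz": 0},
    {"dx": 0.5,"dy": 0,"dz": 2,"rx": 0,"ry": 0,"rz": 0},
    {"dx": 0,"dy": 0,"dz": 0,"rx": 0,"ry": 0,"rz": 0},
  ],
)

```text
time_s: 11.78
tool_pos: [0.517, -0.0822, 0.0613]
tool_rot: [[-0.935, -0.254, 0.248], [-0.247, 0.967, 0.061], [-0.255, -0.004, -0.967]]
force: [-0.3, -0.9, -1.2]
gripper_width: 0.0579
grip_force: 65.2
```

arm_command(
  rows=[
    {"dx": 0.2,"dy": 0,"dz": 0.8,"rx": 0,"ry": 0,"rz": 0},
    {"dx": 0,"dy": 0,"dz": 0,"rx": 0,"ry": 0,"rz": 0},
    {"dx": 0,"dy": 0,"dz": 0,"rx": 0,"ry": 0,"rz": 0},
    {"dx": 0,"dy": 0,"dz": 0,"rx": 0,"ry": 0,"rz": 0},
  ],
  grip=0.22,
)

```text
time_s: 12.28
tool_pos: [0.5171, -0.0821, 0.0604]
tool_rot: [[-0.935, -0.254, 0.248], [-0.247, 0.967, 0.061], [-0.255, -0.004, -0.967]]
force: [-0.4, 0.3, 1.1]
gripper_width: 0.0662
grip_force: 0.0
```

arm_command(
  rows=[
    {"dx": 0,"dy": 0,"dz": -15,"rx": 0,"ry": 0,"rz": 0},
    {"dx": 0,"dy": 0,"dz": -30,"rx": 0,"ry": 0,"rz": 0},
    {"dx": 0,"dy": 0,"dz": -35,"rx": 0,"ry": 0,"rz": 0},
    {"dx": 0,"dy": 0,"dz": 0,"rx": 0,"ry": 0,"rz": 0},
  ],
)

```text
time_s: 12.78
tool_pos: [0.4981, -0.0877, 0.1407]
tool_rot: [[-0.934, -0.253, 0.253], [-0.246, 0.967, 0.059], [-0.259, -0.007, -0.966]]
force: [1.0, -0.6, -0.6]
gripper_width: 0.0666
grip_force: 0.0
```

```bash
python3 - <<'E'
from h import *
d=cam("wrist");save(d,"w6.png")
r,P=slab(d,box(8,5,48)/1000,.048)
for q in cv2.boxPoints(r): 
    v=q-box(0,0,0)[:2];a=np.radians(14.6);print((v@[np.cos(a),np.sin(a)]).round(1),(v@[-np.sin(a),np.cos(a)]).round(1))
delta(box(20,60,130),14.6,15)
E
```

```text
px [317 279] [ 22  26 250] [  229   202   140   146 18149]
rect ((547.8540649414062, -85.97669219970703), (114.36219787597656, 82.7636947631836), 15.168890953063965)
-46.3 34.3
-45.5 -48.5
68.9 -47.3
68.0 35.4
t 12.82 pos [497.6 -87.6 139.3] dtool [-53.5  55.4  23.6]
rot [-0.32 -0.07  0.17]
```

View pics/w6.png

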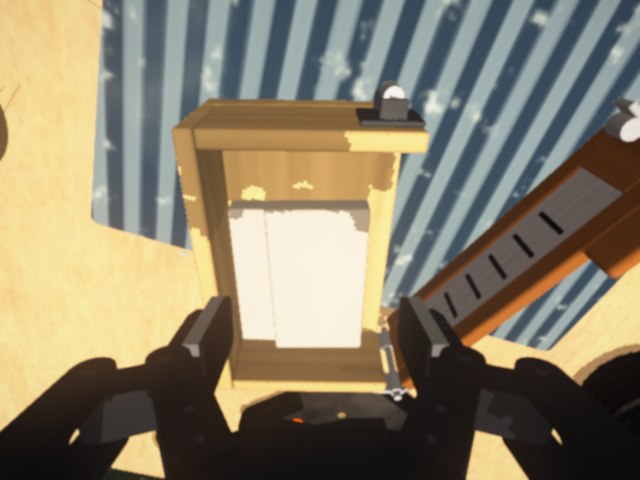

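The view shows the top slab resting on the lower one, squared in yaw, with its right edge at box y≈+35 and the lower slab peeking out at (250,275). Next I'll close the fingers, go down on the door side and push both slabs to the back fence.

```bash
python3 - <<'E'
from h import *
delta(box(8,60,120),14.6,15);delta(box(8,60,51),14.6,15)
E
```

```text
t 12.82 pos [497.6 -87.6 139.3] dtool [-39.4  55.4  30.2]
rot [-0.32 -0.07  0.17]
t 12.82 pos [497.6 -87.6 139.3] dtool [-21.6  55.9  96.8]
rot [-0.32 -0.07  0.17]
```

arm_command(
  rows=[
    {"dx": -13,"dy": 18.5,"dz": 10,"rx": 0,"ry": 0,"rz": 0},
    {"dx": -13,"dy": 18.5,"dz": 10,"rx": 0,"ry": 0,"rz": 0},
    {"dx": -13.4,"dy": 18.5,"dz": 10,"rx": 0,"ry": 0,"rz": 0},
    {"dx": 0,"dy": 0,"dz": 0,"rx": 0,"ry": 0,"rz": 0},
    {"dx": 5.9,"dy": 0,"dz": 22,"rx": 0,"ry": 0,"rz": 0},
    {"dx": 5.9,"dy": 0,"dz": 22,"rx": 0,"ry": 0,"rz": 0},
    {"dx": 5.9,"dy": 0,"dz": 22,"rx": 0,"ry": 0,"rz": 0},
    {"dx": 0,"dy": 0,"dz": 0,"rx": 0,"ry": 0,"rz": 0},
  ],
  grip=1,
)

```text
time_s: 13.82
tool_pos: [0.5253, -0.0229, 0.0485]
tool_rot: [[-0.936, -0.254, 0.244], [-0.247, 0.967, 0.06], [-0.251, -0.004, -0.968]]
force: [-0.9, 0.1, -0.1]
gripper_width: 0.0002
grip_force: 0.0
```

```bash
python3 - <<'E'
from h import *
print(arm.observe()["force"],arm.observe()["gripper_width"])
delta(box(8,60,51),14.6,15);delta(box(8,27,51),14.6,15)
E
```

```text
[-0.883181    0.11866216 -0.05168526] 0.0001549038250311491
t 13.82 pos [525.3 -22.9  48.5] dtool [-3.2 -0.2 -1.8]
rot [-0.18 -0.47  0.15]
t 13.82 pos [525.3 -22.9  48.5] dtool [ -3.1 -33.2  -1.7]
rot [-0.18 -0.47  0.15]
```

arm_command(
  rows=[
    {"dx": -3,"dy": -6,"dz": -1.8,"rx": 0,"ry": 0,"rz": 0},
    {"dx": 0,"dy": -5,"dz": 0,"rx": 0,"ry": 0,"rz": 0},
    {"dx": 0,"dy": -5,"dz": 0,"rx": 0,"ry": 0,"rz": 0},
    {"dx": 0,"dy": -5,"dz": 0,"rx": 0,"ry": 0,"rz": 0},
    {"dx": 0,"dy": -4,"dz": 0,"rx": 0,"ry": 0,"rz": 0},
  ],
)

```text
time_s: 14.45
tool_pos: [0.536, -0.046, 0.0529]
tool_rot: [[-0.935, -0.254, 0.248], [-0.247, 0.967, 0.061], [-0.255, -0.004, -0.967]]
force: [-0.6, 0.6, 1.9]
gripper_width: -0.0003
grip_force: 0.6
```

arm_command(
  rows=[
    {"dx": 0,"dy": -2,"dz": 0,"rx": 0,"ry": 0,"rz": 0},
    {"dx": 0,"dy": -2,"dz": 0,"rx": 0,"ry": 0,"rz": 0},
  ],
)

```text
time_s: 14.7
tool_pos: [0.5369, -0.0494, 0.0527]
tool_rot: [[-0.935, -0.255, 0.248], [-0.247, 0.967, 0.061], [-0.255, -0.004, -0.967]]
force: [-0.4, 1.3, 0.7]
gripper_width: 0.0001
grip_force: 0.6
```

```bash
python3 - <<'E'
from h import *
s=arm.observe();p=np.array(s["tool_pos"])*1000-box(0,0,0);a=np.radians(14.6);print(s["force"],p@[np.cos(a),np.sin(a),0],p@[-np.sin(a),np.cos(a),0],p[2])
E
```

```text
[-0.39008793  1.3217861   0.66007952] 9.833416370560812 31.601736796507637 52.730151395203656
```

arm_command(
  rows=[
    {"dx": 0,"dy": -1.5,"dz": 0,"rx": 0,"ry": 0,"rz": 0},
    {"dx": 0,"dy": -1.5,"dz": 0,"rx": 0,"ry": 0,"rz": 0},
  ],
)

```text
time_s: 14.95
tool_pos: [0.5376, -0.0524, 0.0528]
tool_rot: [[-0.935, -0.254, 0.248], [-0.247, 0.967, 0.061], [-0.255, -0.004, -0.967]]
force: [-0.6, 1.0, -0.1]
gripper_width: -0.0001
grip_force: 0.5
```

arm_command(
  rows=[
    {"dx": 0,"dy": -1,"dz": 0,"rx": 0,"ry": 0,"rz": 0},
    {"dx": 0,"dy": 0,"dz": 0,"rx": 0,"ry": 0,"rz": 0},
  ],
)

```text
time_s: 15.2
tool_pos: [0.5379, -0.0536, 0.0528]
tool_rot: [[-0.935, -0.254, 0.248], [-0.247, 0.967, 0.061], [-0.255, -0.004, -0.967]]
force: [-0.3, 0.1, 0.1]
gripper_width: 0.0002
grip_force: 0.1
```

arm_command(
  rows=[
    {"dx": 0,"dy": -1,"dz": 0,"rx": 0,"ry": 0,"rz": 0},
    {"dx": 0,"dy": -1,"dz": 0,"rx": 0,"ry": 0,"rz": 0},
  ],
)

```text
time_s: 15.45
tool_pos: [0.5383, -0.0553, 0.0528]
tool_rot: [[-0.935, -0.255, 0.248], [-0.247, 0.967, 0.061], [-0.255, -0.004, -0.967]]
force: [-0.9, 0.7, -1.1]
gripper_width: 0.0
grip_force: 0.3
```

arm_command(
  rows=[
    {"dx": 0,"dy": -1,"dz": 0,"rx": 0,"ry": 0,"rz": 0},
    {"dx": 0,"dy": 0,"dz": 0,"rx": 0,"ry": 0,"rz": 0},
  ],
)

```text
time_s: 15.7
tool_pos: [0.5387, -0.0565, 0.0528]
tool_rot: [[-0.935, -0.254, 0.248], [-0.247, 0.967, 0.061], [-0.255, -0.004, -0.967]]
force: [-0.9, 1.3, -0.2]
gripper_width: 0.0
grip_force: 0.2
```

arm_command(
  rows=[
    {"dx": 0,"dy": -1,"dz": 0,"rx": 0,"ry": 0,"rz": 0},
    {"dx": 0,"dy": 0,"dz": 0,"rx": 0,"ry": 0,"rz": 0},
  ],
)

```text
time_s: 15.95
tool_pos: [0.5389, -0.0574, 0.0528]
tool_rot: [[-0.935, -0.254, 0.248], [-0.247, 0.967, 0.061], [-0.255, -0.004, -0.967]]
force: [0.6, 2.1, -0.1]
gripper_width: 0.0004
grip_force: 0.3
```

arm_command(
  rows=[
    {"dx": 0,"dy": -1,"dz": 0,"rx": 0,"ry": 0,"rz": 0},
    {"dx": 0,"dy": 0,"dz": 0,"rx": 0,"ry": 0,"rz": 0},
  ],
)

```text
time_s: 16.2
tool_pos: [0.5393, -0.0581, 0.0529]
tool_rot: [[-0.935, -0.254, 0.248], [-0.247, 0.967, 0.061], [-0.256, -0.004, -0.967]]
force: [0.4, 1.0, 1.1]
gripper_width: -0.0001
grip_force: 0.6
```

arm_command(
  rows=[
    {"dx": 0,"dy": -1,"dz": 0,"rx": 0,"ry": 0,"rz": 0},
    {"dx": 0,"dy": 0,"dz": 0,"rx": 0,"ry": 0,"rz": 0},
  ],
)

```text
time_s: 16.45
tool_pos: [0.5396, -0.0588, 0.0529]
tool_rot: [[-0.935, -0.255, 0.248], [-0.247, 0.967, 0.061], [-0.256, -0.004, -0.967]]
force: [1.0, 2.8, -0.2]
gripper_width: 0.0001
grip_force: 1.3
```

```bash
cat >> h.py <<'E'
def inbox():
    s=arm.observe();p=np.array(s["tool_pos"])*1000-box(0,0,0);a=np.radians(14.6)
    print("t",round(s["time_s"],2),"F",np.round(s["force"],1),"box xyz",np.round([p@[np.cos(a),np.sin(a),0],p@[-np.sin(a),np.cos(a),0],p[2]],1))
E
python3 - <<'E'
from h import *
inbox()
d=cam("wrist");hsv=cv2.cvtColor(d["img"],cv2.COLOR_RGB2HSV)
r,P=slab(d,box(-20,0,48)/1000,.048)
for q in cv2.boxPoints(r): 
    v=q-box(0,0,0)[:2];a=np.radians(14.6);print((v@[np.cos(a),np.sin(a)]).round(1),(v@[-np.sin(a),np.cos(a)]).round(1))
E
```

```text
t 16.45 F [ 1.   2.8 -0.2] box xyz [10.2 21.8 52.9]
px [248 261] [ 18  59 189] [   72   184   205   201 30702]
rect ((538.4605712890625, -104.31757354736328), (89.56108856201172, 59.8990478515625), 13.964877128601074)
-46.9 8.5
-47.6 -51.4
42.0 -52.4
42.7 7.5
```

arm_command(
  rows=[
    {"dx": 0,"dy": -2,"dz": 0,"rx": 0,"ry": 0,"rz": 0},
    {"dx": 0,"dy": 0,"dz": 0,"rx": 0,"ry": 0,"rz": 0},
  ],
)

```text
time_s: 16.75
tool_pos: [0.5396, -0.059, 0.0528]
tool_rot: [[-0.934, -0.257, 0.247], [-0.249, 0.966, 0.063], [-0.255, -0.003, -0.967]]
force: [-2.3, 7.9, 2.5]
gripper_width: 0.0001
grip_force: 4.1
```

arm_command(
  rows=[
    {"dx": 0,"dy": -2,"dz": 0,"rx": 0,"ry": 0,"rz": 0},
    {"dx": 0,"dy": 0,"dz": 0,"rx": 0,"ry": 0,"rz": 0},
  ],
)

```text
time_s: 17.0
tool_pos: [0.5397, -0.0591, 0.0528]
tool_rot: [[-0.934, -0.259, 0.247], [-0.251, 0.966, 0.065], [-0.255, -0.001, -0.967]]
force: [-3.6, 12.5, 6.7]
gripper_width: -0.0002
grip_force: 6.7
```

Both slabs are hard against the back fence (12 N). I'll back off, rise, and set up the push along x from the near side.

arm_command(
  rows=[
    {"dx": 0,"dy": 10,"dz": 0,"rx": 0,"ry": 0,"rz": 0},
    {"dx": 0,"dy": 6,"dz": 0,"rx": 0,"ry": 0,"rz": 0},
    {"dx": 0,"dy": 0,"dz": -40,"rx": 0,"ry": 0,"rz": 0},
    {"dx": 0,"dy": 0,"dz": -40,"rx": 0,"ry": 0,"rz": 0},
    {"dx": 0,"dy": 0,"dz": 0,"rx": 0,"ry": 0,"rz": 0},
  ],
)

```text
time_s: 17.62
tool_pos: [0.5176, -0.0536, 0.1326]
tool_rot: [[-0.934, -0.252, 0.252], [-0.245, 0.968, 0.059], [-0.259, -0.007, -0.966]]
force: [0.1, -0.0, -0.1]
gripper_width: -0.0003
grip_force: 0.0
```

```bash
python3 - <<'E'
from h import *
inbox();delta(box(-63,-17,110),14.6,10);delta(box(-63,-17,64),14.6,10)
d=cam("wrist")
a=np.radians(14.6)
r,P=slab(d,box(0,-20,48)/1000,.048)
v=P*1000-box(0,0,0)[:2];X=v@[np.cos(a),np.sin(a)];Y=v@[-np.sin(a),np.cos(a)]
print(np.percentile(X,[1,10,90,99]),np.percentile(Y,[1,10,50,90,99]))
print("right edge near/far:",np.median(Y[(Y>0)&(X<-20)&(X>-35)]),np.median(Y[(Y>0)&(X>30)&(X<50)]))
E
```

```text
t 17.62 F [ 0.1 -0.  -0.1] box xyz [ -9.8  32.4 132.6]
t 17.62 pos [517.6 -53.6 132.6] dtool [ 57.3 -49.2   8.4]
rot [-0.38  5.01  0.1 ]
t 17.62 pos [517.6 -53.6 132.6] dtool [ 69.2 -48.9  52.8]
rot [-0.38  5.01  0.1 ]
px [223 238] [ 22  23 251] [  152   160   130   167 17657]
rect ((550.874267578125, -99.36426544189453), (113.35172271728516, 63.19120788574219), 13.9329833984375)
[-45.64552483 -44.58512236  66.85676324  67.54779907] [-52.19079292 -51.63166115 -15.41797471  10.82714527  11.35590176]
right edge near/far: 7.980978930822003 10.497914566122674
```

arm_command(
  rows=[
    {"dx": 19,"dy": -16.4,"dz": 2.8,"rx": 0,"ry": 0,"rz": 0},
    {"dx": 19,"dy": -16.4,"dz": 2.8,"rx": 0,"ry": 0,"rz": 0},
    {"dx": 19,"dy": -16.4,"dz": 2.8,"rx": 0,"ry": 0,"rz": 0},
    {"dx": 0,"dy": 0,"dz": 0,"rx": -0.4,"ry": 5,"rz": 0},
    {"dx": 0,"dy": 0,"dz": 0,"rx": 0,"ry": 0,"rz": 0},
  ],
)

```text
time_s: 18.3
tool_pos: [0.4789, -0.1135, 0.107]
tool_rot: [[-0.953, -0.256, 0.164], [-0.252, 0.967, 0.046], [-0.171, 0.003, -0.985]]
force: [-1.0, 0.1, 0.0]
gripper_width: -0.0001
grip_force: 0.0
```

```bash
python3 - <<'E'
from h import *
inbox();delta(box(-63.5,-17,64),14.6,10)
E
```

```text
t 18.3 F [-1.   0.1  0. ] box xyz [-62.4 -15.8 107. ]
t 18.3 pos [ 478.9 -113.5  107. ] dtool [ 8.4 -1.3 42.2]
rot [ 0.2  -0.18  0.19]
```

arm_command(
  rows=[
    {"dx": 3.4,"dy": -1,"dz": 15,"rx": 0,"ry": 0,"rz": 0},
    {"dx": 3,"dy": 0,"dz": 15,"rx": 0,"ry": 0,"rz": 0},
    {"dx": 2,"dy": 0,"dz": 12,"rx": 0,"ry": 0,"rz": 0},
    {"dx": 0,"dy": 0,"dz": 0,"rx": 0,"ry": 0,"rz": 0},
  ],
)

```text
time_s: 18.8
tool_pos: [0.4759, -0.1143, 0.0634]
tool_rot: [[-0.953, -0.256, 0.161], [-0.252, 0.967, 0.047], [-0.168, 0.004, -0.986]]
force: [-0.1, 0.5, -0.8]
gripper_width: -0.0001
grip_force: 0.0
```

```bash
python3 - <<'E'
from h import *
inbox();delta(box(-50,-17,63),14.6,10)
E
```

```text
t 18.8 F [-0.1  0.5 -0.8] box xyz [-65.5 -15.8  63.4]
t 18.8 pos [ 475.9 -114.3   63.4] dtool [-15.2  -1.2   3. ]
rot [ 0.26 -0.35  0.21]
```

arm_command(
  rows=[
    {"dx": -3.9,"dy": 0,"dz": 0.7,"rx": 0,"ry": 0,"rz": 0},
    {"dx": -3.9,"dy": 0,"dz": 0.7,"rx": 0,"ry": 0,"rz": 0},
    {"dx": -3.9,"dy": 0,"dz": 0.7,"rx": 0,"ry": 0,"rz": 0},
    {"dx": -3,"dy": 0,"dz": 0.5,"rx": 0,"ry": 0,"rz": 0},
  ],
)

```text
time_s: 19.3
tool_pos: [0.4917, -0.111, 0.065]
tool_rot: [[-0.953, -0.256, 0.164], [-0.252, 0.967, 0.046], [-0.17, 0.002, -0.985]]
force: [-1.0, -0.8, 1.3]
gripper_width: 0.0001
grip_force: 0.6
```

arm_command(
  rows=[
    {"dx": -1.5,"dy": 0,"dz": 0.3,"rx": 0,"ry": 0,"rz": 0},
    {"dx": -1.5,"dy": 0,"dz": 0.3,"rx": 0,"ry": 0,"rz": 0},
  ],
)

```text
time_s: 19.55
tool_pos: [0.4941, -0.1102, 0.0647]
tool_rot: [[-0.953, -0.256, 0.163], [-0.251, 0.967, 0.046], [-0.169, 0.003, -0.986]]
force: [-5.7, -1.7, 2.0]
gripper_width: -0.0001
grip_force: 2.3
```

arm_command(
  rows=[
    {"dx": -1.5,"dy": 0,"dz": 0.3,"rx": 0,"ry": 0,"rz": 0},
    {"dx": 0,"dy": 0,"dz": 0,"rx": 0,"ry": 0,"rz": 0},
  ],
)

```text
time_s: 19.8
tool_pos: [0.4942, -0.1102, 0.0642]
tool_rot: [[-0.953, -0.255, 0.161], [-0.251, 0.967, 0.045], [-0.167, 0.003, -0.986]]
force: [-4.9, -0.9, 2.6]
gripper_width: 0.0001
grip_force: 2.8
```

```bash
python3 - <<'E'
from h import *
inbox()
E
```

```text
t 19.8 F [-4.9 -0.9  2.6] box xyz [-46.7 -16.4  64.2]
```

arm_command(
  rows=[
    {"dx": -2,"dy": 0,"dz": 0.4,"rx": 0,"ry": 0,"rz": 0},
    {"dx": 0,"dy": 0,"dz": 0,"rx": 0,"ry": 0,"rz": 0},
  ],
)

```text
time_s: 20.05
tool_pos: [0.4944, -0.1102, 0.0636]
tool_rot: [[-0.954, -0.254, 0.157], [-0.251, 0.967, 0.045], [-0.163, 0.003, -0.987]]
force: [-9.1, -2.9, 5.7]
gripper_width: -0.0002
grip_force: 4.8
```

arm_command(
  rows=[
    {"dx": 14,"dy": 0,"dz": -1,"rx": 0,"ry": 0,"rz": 0},
    {"dx": 1.3,"dy": 0,"dz": 7,"rx": 0,"ry": 0,"rz": 0},
    {"dx": 1.3,"dy": 0,"dz": 6,"rx": 0,"ry": 0,"rz": 0},
    {"dx": 0,"dy": 0,"dz": 0,"rx": 0,"ry": 0,"rz": 0},
  ],
)

```text
time_s: 20.55
tool_pos: [0.4841, -0.1125, 0.0494]
tool_rot: [[-0.953, -0.256, 0.163], [-0.252, 0.967, 0.046], [-0.17, 0.003, -0.986]]
force: [-0.0, 0.6, 0.2]
gripper_width: 0.0002
grip_force: 0.0
```

```bash
python3 - <<'E'
from h import *
inbox();delta(box(-55,-16,50),14.6,10)
E
```

```text
t 20.55 F [-0.   0.6  0.2] box xyz [-57.1 -16.1  49.4]
t 20.55 pos [ 484.1 -112.5   49.4] dtool [-2.2  0.1 -0.2]
rot [ 0.21 -0.23  0.22]
```

arm_command(
  rows=[
    {"dx": -3,"dy": 0,"dz": 0.5,"rx": 0,"ry": 0,"rz": 0},
    {"dx": -3,"dy": 0,"dz": 0.5,"rx": 0,"ry": 0,"rz": 0},
    {"dx": -2,"dy": 0,"dz": 0.3,"rx": 0,"ry": 0,"rz": 0},
  ],
)

```text
time_s: 20.92
tool_pos: [0.4921, -0.1107, 0.0502]
tool_rot: [[-0.953, -0.256, 0.164], [-0.252, 0.967, 0.046], [-0.17, 0.002, -0.985]]
force: [-2.5, -0.0, 1.4]
gripper_width: 0.0002
grip_force: 1.4
```

arm_command(
  rows=[
    {"dx": -2,"dy": 0,"dz": 0.3,"rx": 0,"ry": 0,"rz": 0},
    {"dx": -1,"dy": 0,"dz": 0.2,"rx": 0,"ry": 0,"rz": 0},
  ],
)

```text
time_s: 21.18
tool_pos: [0.4941, -0.1102, 0.0499]
tool_rot: [[-0.953, -0.255, 0.162], [-0.251, 0.967, 0.046], [-0.169, 0.003, -0.986]]
force: [-3.3, -0.8, 2.4]
gripper_width: -0.0001
grip_force: 2.2
```

arm_command(
  rows=[
    {"dx": -2,"dy": 0,"dz": 0.3,"rx": 0,"ry": 0,"rz": 0},
    {"dx": 0,"dy": 0,"dz": 0,"rx": 0,"ry": 0,"rz": 0},
  ],
)

```text
time_s: 21.42
tool_pos: [0.4943, -0.1101, 0.0494]
tool_rot: [[-0.954, -0.255, 0.159], [-0.251, 0.967, 0.045], [-0.165, 0.003, -0.986]]
force: [-7.4, -2.1, 5.2]
gripper_width: 0.0003
grip_force: 3.9
```

```bash
python3 - <<'E'
from h import *
inbox()
E
```

```text
t 21.43 F [-7.4 -2.1  5.2] box xyz [-46.7 -16.4  49.4]
```

Both slabs stopped at the same x, so both are on the far fence. I'll back off, rise and check.

arm_command(
  rows=[
    {"dx": 12,"dy": 0,"dz": -1,"rx": 0,"ry": 0,"rz": 0},
    {"dx": 0,"dy": 0,"dz": -40,"rx": 0,"ry": 0,"rz": 0},
    {"dx": 0,"dy": 0,"dz": -60,"rx": 0,"ry": 0,"rz": 0},
    {"dx": 0,"dy": 0,"dz": -20,"rx": 0,"ry": 0,"rz": 0},
    {"dx": 0,"dy": 0,"dz": 0,"rx": 0,"ry": 0,"rz": 0},
    {"dx": 0,"dy": 0,"dz": 0,"rx": 0,"ry": 0,"rz": 0},
  ],
)

```text
time_s: 22.18
tool_pos: [0.4651, -0.1181, 0.1666]
tool_rot: [[-0.953, -0.256, 0.163], [-0.252, 0.967, 0.046], [-0.17, 0.003, -0.986]]
force: [-0.9, -0.2, 1.1]
gripper_width: 0.0003
grip_force: 0.0
```

```bash
cat >> h.py <<'E'
def edges(d):
    a=np.radians(14.6);r,P=slab(d,box(10,-20,48)/1000,.048)
    v=P*1000-box(0,0,0)[:2];X=v@[np.cos(a),np.sin(a)];Y=v@[-np.sin(a),np.cos(a)]
    print("X",np.percentile(X,[1,99]).round(1),"Y",np.percentile(Y,[1,99]).round(1))
    for x in (-20,0,20,40,60):
        k=abs(X-x)<6
        if k.sum(): print(x,"ymax",np.median(Y[k&(Y>-15)]).round(1) if (k&(Y>-15)).any() else None,"ymin",np.median(Y[k&(Y<-25)]).round(1) if (k&(Y<-25)).any() else None)
E
python3 - <<'E'
from h import *
inbox();edges(cam("wrist"))
d=cam("wrist");save(d,"w7.png")
# wall top colours: profile across back wall at z=.07 for two x
hsv=cv2.cvtColor(d["img"],cv2.COLOR_RGB2HSV)
for x in (-40,0,40):
    ys=np.arange(-64,-30,2);p=proj(d,np.array([box(x,y,70) for y in ys])/1000).round().astype(int)
    print(x,[(int(y),int(hsv[b,a,1]),int(hsv[b,a,2])) for y,(a,b) in zip(ys,p) if 0<=a<640 and 0<=b<480])
E
```

```text
t 22.18 F [-0.9 -0.2  1.1] box xyz [-76.9 -16.7 166.6]
px [309 321] [ 17  59 100] [     0      0    640    480 242778]
rect ((448.001220703125, -67.14849853515625), (223.07135009765625, 306.4863586425781), 15.156156539916992)
X [-191.1   11.5] Y [-108.9  179.4]
-20 ymax 52.9 ymin -96.6
0 ymax 48.0 ymin None
20 ymax 48.6 ymin None
-40 [(-64, 11, 156), (-62, 35, 131), (-60, 107, 247), (-58, 91, 251), (-56, 93, 251), (-54, 94, 251), (-52, 126, 235), (-50, 131, 142), (-48, 82, 189), (-46, 23, 251), (-44, 23, 251), (-42, 23, 251), (-40, 23, 251), (-38, 23, 251), (-36, 23, 251), (-34, 23, 251), (-32, 23, 251)]
0 [(-64, 82, 251), (-62, 96, 247), (-60, 101, 250), (-58, 97, 251), (-56, 98, 250), (-54, 102, 250), (-52, 138, 187), (-50, 133, 140), (-48, 43, 241), (-46, 23, 250), (-44, 44, 237), (-42, 98, 73), (-40, 105, 63), (-38, 106, 65), (-36, 109, 61), (-34, 109, 61), (-32, 104, 59)]
40 [(-64, 109, 49), (-62, 109, 49), (-60, 111, 46), (-58, 108, 45), (-56, 104, 44), (-54, 113, 43), (-52, 104, 44), (-50, 91, 42), (-48, 100, 41), (-46, 89, 40), (-44, 98, 39), (-42, 98, 39), (-40, 92, 36), (-38, 94, 38), (-36, 87, 35), (-34, 85, 36), (-32, 87, 35)]
```

```bash
sed -i 's/def edges(d):/def edges(d,sx=-15,sy=-25):/; s/slab(d,box(10,-20,48)/slab(d,box(sx,sy,48)/' h.py
python3 - <<'E'
from h import *
d=cam("wrist");edges(d)
edges(d,-15,0)
t=cam("top");edges(t,-5,-15)
E
```

```text
px [302 293] [ 16  63 114] [     0      0    640    480 242534]
rect ((447.5004577636719, -67.15943908691406), (222.55384826660156, 306.63385009765625), 15.188639640808105)
X [-191.3   11. ] Y [-108.4  179.7]
-20 ymax 52.7 ymin -95.3
0 ymax 47.8 ymin None
20 ymax 52.9 ymin None
px [337 293] [ 23  24 251] [ 264  272   88   69 2643]
rect ((538.0155029296875, -103.982421875), (60.836673736572266, 60.61865234375), 13.862829208374023)
X [-33.1  26.3] Y [-52.   9.]
-20 ymax -4.5 ymin -51.0
0 ymax None ymin -47.1
20 ymax None ymin -49.0
px [352 224] [ 23  44 191] [ 326  178   53   63 1892]
rect ((572.224365234375, -101.88945007324219), (111.51468658447266, 147.83233642578125), 63.84757995605469)
X [-31.9 105.5] Y [-114.1   14.1]
-20 ymax 13.8 ymin -52.1
0 ymax 12.6 ymin -51.9
20 ymax 13.0 ymin -84.9
40 ymax 9.8 ymin -79.0
60 ymax 8.2 ymin -68.7
```

The slabs measure consistently flush (width 60.6 mm, edges matching the fence lines within the calibration bias). Now the door: move outside it with the tool vertical.

```bash
cat >> h.py <<'E'
def door(phi,c=0,rho=150,z=85):
    H=np.array([608.,3.]);a=np.radians(194.6)-phi;e=np.array([np.cos(a),np.sin(a)]);b=a-np.pi/2;n=np.array([np.cos(b),np.sin(b)])
    return np.r_[H+rho*e+(2.5+9*np.cos(phi)+11*np.sin(phi)+c)*n,z]
E
python3 - <<'E'
from h import *
delta(door(.62,12,z=166),14.6,0)
for p in (.62,.5,.4,.3,.2,.1,.05,0,-.02): print(p,door(p).round(1))
E
```

```text
t 22.38 pos [ 465.1 -117.7  166.3] dtool [-62.8 190.6  11.7]
rot [0.24 9.71 0.23]
0.62 [473.7  71.7  85. ]
0.5 [466.3  54.6  85. ]
0.4 [461.8  39.6  85. ]
0.3 [458.8  24.1  85. ]
0.2 [457.5   8.3  85. ]
0.1 [457.9  -7.7  85. ]
0.05 [458.7 -15.7  85. ]
0 [459.9 -23.7  85. ]
-0.02 [460.6 -26.9  85. ]
```

arm_command(
  rows=[
    {"dx": -15.7,"dy": 47.6,"dz": 2.9,"rx": 0,"ry": 0,"rz": 0},
    {"dx": -15.7,"dy": 47.6,"dz": 2.9,"rx": 0,"ry": 0,"rz": 0},
    {"dx": -15.7,"dy": 47.6,"dz": 2.9,"rx": 0,"ry": 0,"rz": 0},
    {"dx": -15.7,"dy": 47.6,"dz": 2.9,"rx": 0,"ry": 0,"rz": 0},
    {"dx": 0,"dy": 0,"dz": 0,"rx": 0,"ry": 9.7,"rz": 0},
    {"dx": 0,"dy": 0,"dz": 0,"rx": 0,"ry": 0,"rz": 0},
  ],
)

```text
time_s: 23.12
tool_pos: [0.4802, 0.0841, 0.1665]
tool_rot: [[-0.966, -0.257, 0.001], [-0.257, 0.966, 0.005], [-0.002, 0.004, -1.0]]
force: [0.2, -0.8, 0.3]
gripper_width: -0.0001
grip_force: 0.0
```

```bash
python3 - <<'E'
from h import *
delta(door(.62,12,z=85),14.6,0)
print(proj(cam("wrist"),[[.452,.063,.092]]))
E
```

```text
t 23.12 pos [480.2  84.1 166.5] dtool [ 2.7 -0.9 81.5]
rot [0.25 0.13 0.31]
[[289.74706003 206.50137406]]
```

Going down outside the door, then pushing along the arc.

arm_command(
  rows=[
    {"dx": 2,"dy": 0,"dz": 30,"rx": 0,"ry": 0,"rz": 0},
    {"dx": 0,"dy": 0,"dz": 30,"rx": 0,"ry": 0,"rz": 0},
    {"dx": 0,"dy": 0,"dz": 20,"rx": 0,"ry": 0,"rz": 0},
    {"dx": 0,"dy": 0,"dz": 0,"rx": 0,"ry": 0,"rz": 0},
  ],
)

```text
time_s: 23.68
tool_pos: [0.4746, 0.0809, 0.0856]
tool_rot: [[-0.967, -0.255, -0.002], [-0.255, 0.967, 0.002], [0.001, 0.003, -1.0]]
force: [0.2, -0.0, -0.2]
gripper_width: -0.0002
grip_force: 0.0
```

```bash
python3 - <<'E'
from h import *
print(arm.observe()["force"])
for p in (.5,.3,.12,.0): delta(door(p),14.6,0)
E
```

```text
[ 0.19345782 -0.0325808  -0.20911829]
t 23.68 pos [474.6  80.9  85.6] dtool [ 14.7 -23.2   0.5]
rot [ 0.16 -0.06  0.17]
t 23.68 pos [474.6  80.9  85.6] dtool [ 29.8 -50.8   0.5]
rot [ 0.16 -0.06  0.17]
t 23.68 pos [474.6  80.9  85.6] dtool [ 38.2 -78.2   0.4]
rot [ 0.16 -0.06  0.17]
t 23.68 pos [474.6  80.9  85.6] dtool [ 40.8 -97.3   0.4]
rot [ 0.16 -0.06  0.17]
```

arm_command(
  rows=[
    {"dx": 7.3,"dy": -11.6,"dz": 0,"rx": 0,"ry": 0,"rz": 0},
    {"dx": 7.3,"dy": -11.6,"dz": 0,"rx": 0,"ry": 0,"rz": 0},
    {"dx": 5,"dy": -9.2,"dz": 0,"rx": 0,"ry": 0,"rz": 0},
    {"dx": 5,"dy": -9.2,"dz": 0,"rx": 0,"ry": 0,"rz": 0},
    {"dx": 5,"dy": -9.2,"dz": 0,"rx": 0,"ry": 0,"rz": 0},
    {"dx": 2.8,"dy": -9.1,"dz": 0,"rx": 0,"ry": 0,"rz": 0},
    {"dx": 2.8,"dy": -9.1,"dz": 0,"rx": 0,"ry": 0,"rz": 0},
    {"dx": 2.8,"dy": -9.1,"dz": 0,"rx": 0,"ry": 0,"rz": 0},
  ],
)

```text
time_s: 24.68
tool_pos: [0.46, -0.0037, 0.0868]
tool_rot: [[-0.967, -0.256, 0.001], [-0.256, 0.967, 0.003], [-0.002, 0.003, -1.0]]
force: [-0.1, -0.3, -0.5]
gripper_width: 0.0003
grip_force: 0.1
```

arm_command(
  rows=[
    {"dx": 0.8,"dy": -4,"dz": 0,"rx": 0,"ry": 0,"rz": 0},
    {"dx": 0.6,"dy": -4,"dz": 0,"rx": 0,"ry": 0,"rz": 0},
  ],
)

```text
time_s: 24.92
tool_pos: [0.4605, -0.0112, 0.0867]
tool_rot: [[-0.967, -0.256, 0.001], [-0.256, 0.967, 0.003], [-0.002, 0.003, -1.0]]
force: [-0.7, 6.4, -0.2]
gripper_width: -0.0001
grip_force: 3.3
```

arm_command(
  rows=[
    {"dx": 0.4,"dy": -3,"dz": 0,"rx": 0,"ry": 0,"rz": 0},
    {"dx": 0.3,"dy": -3,"dz": 0,"rx": 0,"ry": 0,"rz": 0},
  ],
)

```text
time_s: 25.18
tool_pos: [0.461, -0.014, 0.0867]
tool_rot: [[-0.966, -0.259, 0.0], [-0.259, 0.966, 0.006], [-0.002, 0.006, -1.0]]
force: [-2.0, 9.6, 1.8]
gripper_width: -0.0001
grip_force: 5.2
```

arm_command(
  rows=[
    {"dx": 0.3,"dy": -3,"dz": 0,"rx": 0,"ry": 0,"rz": 0},
    {"dx": 0.2,"dy": -2,"dz": 0,"rx": 0,"ry": 0,"rz": 0},
  ],
)

```text
time_s: 25.42
tool_pos: [0.4623, -0.0213, 0.0867]
tool_rot: [[-0.966, -0.257, 0.001], [-0.257, 0.966, 0.004], [-0.002, 0.003, -1.0]]
force: [0.2, 5.7, -0.5]
gripper_width: 0.0002
grip_force: 3.7
```

arm_command(
  rows=[
    {"dx": 0,"dy": -2,"dz": 0,"rx": 0,"ry": 0,"rz": 0},
    {"dx": 0,"dy": 0,"dz": 0,"rx": 0,"ry": 0,"rz": 0},
  ],
)

```text
time_s: 25.68
tool_pos: [0.4624, -0.0214, 0.0867]
tool_rot: [[-0.966, -0.258, 0.0], [-0.258, 0.966, 0.006], [-0.002, 0.006, -1.0]]
force: [-2.3, 10.0, 0.6]
gripper_width: 0.0004
grip_force: 5.0
```

It dropped past the catch and is now on the stop. One last firm nudge, then retreat.

arm_command(
  rows=[
    {"dx": 0,"dy": -2,"dz": 0,"rx": 0,"ry": 0,"rz": 0},
    {"dx": 0,"dy": 0,"dz": 0,"rx": 0,"ry": 0,"rz": 0},
    {"dx": 0,"dy": 12,"dz": 0,"rx": 0,"ry": 0,"rz": 0},
    {"dx": 0,"dy": 20,"dz": 0,"rx": 0,"ry": 0,"rz": 0},
    {"dx": 0,"dy": 30,"dz": -50,"rx": 0,"ry": 0,"rz": 0},
    {"dx": 0,"dy": 0,"dz": -60,"rx": 0,"ry": 0,"rz": 0},
    {"dx": 0,"dy": -20,"dz": -50,"rx": 0,"ry": 0,"rz": 0},
    {"dx": 0,"dy": -40,"dz": 0,"rx": 0,"ry": 0,"rz": 0},
    {"dx": 0,"dy": 0,"dz": 0,"rx": 0,"ry": 0,"rz": 0},
    {"dx": 0,"dy": 0,"dz": 0,"rx": 0,"ry": 0,"rz": 0},
  ],
)

```text
time_s: 26.92
tool_pos: [0.4622, -0.0245, 0.2464]
tool_rot: [[-0.967, -0.255, -0.0], [-0.255, 0.967, 0.003], [-0.001, 0.003, -1.0]]
force: [-0.6, -0.2, 0.2]
gripper_width: 0.0002
grip_force: 0.0
```

```bash
python3 - <<'E'
from h import *
inbox();d=cam("wrist");save(d,"w8.png")
edges(d,0,-10)
hsv=cv2.cvtColor(d["img"],cv2.COLOR_RGB2HSV)
# orange-brown door: mask top face; tab
m=((hsv[...,0]<16)&(hsv[...,1]>130)&(hsv[...,2]>90)).astype(np.uint8)
n,l,st,c=cv2.connectedComponentsWithStats(m)
a=np.radians(14.6)
for i in range(1,n):
    if st[i][4]>300:
        cs,_=cv2.findContours((l==i).astype(np.uint8),0,1);P=ray(d,cs[0][:,0],.072)[:,:2]*1000-box(0,0,0)[:2]
        X=P@[np.cos(a),np.sin(a)];Y=P@[-np.sin(a),np.cos(a)]
        print(st[i],"X",X.min().round(),X.max().round(),"Yrange at x=-100..,-50,0:",[(x,Y[abs(X-x)<8].min().round(1),Y[abs(X-x)<8].max().round(1)) for x in (-105,-80,-40,0,40) if (abs(X-x)<8).any()])
        
for x in (-60,-20,20):
    ys=np.arange(-66,-40,1.5);p=proj(d,np.array([box(x,y,70) for y in ys])/1000).round().astype(int)
    print(x,[(float(y),int(hsv[b,q,2])) for y,(q,b) in zip(ys,p) if 0<=q<640 and 0<=b<480])
E
```

```text
t 26.93 F [-0.6 -0.2  0.2] box xyz [-56.2  74.5 246.4]
px [220 275] [ 24  21 251] [ 172  237   77  113 7524]
rect ((560.0181884765625, -96.4366226196289), (113.30664825439453, 64.77019500732422), 13.953509330749512)
X [-35.4  76.7] Y [-52.4  13. ]
-20 ymax 12.8 ymin -51.2
0 ymax 12.7 ymin -51.4
20 ymax 11.9 ymin -51.6
40 ymax 11.7 ymin -51.9
60 ymax 11.6 ymin -52.0
[ 289  137   15  165 2014] X -121.0 14.0 Yrange at x=-100..,-50,0: [(-105, np.float64(56.1), np.float64(65.4)), (-80, np.float64(54.4), np.float64(64.5)), (-40, np.float64(55.2), np.float64(65.0)), (0, np.float64(54.6), np.float64(64.0))]
-60 [(-66.0, 187), (-64.5, 187), (-63.0, 185), (-61.5, 191), (-60.0, 243), (-58.5, 249), (-57.0, 250), (-55.5, 250), (-54.0, 249), (-52.5, 248), (-51.0, 199), (-49.5, 130), (-48.0, 133), (-46.5, 134), (-45.0, 130), (-43.5, 130), (-42.0, 131), (-40.5, 133)]
-20 [(-66.0, 106), (-64.5, 107), (-63.0, 109), (-61.5, 179), (-60.0, 248), (-58.5, 250), (-57.0, 250), (-55.5, 250), (-54.0, 250), (-52.5, 241), (-51.0, 159), (-49.5, 143), (-48.0, 145), (-46.5, 148), (-45.0, 149), (-43.5, 190), (-42.0, 247), (-40.5, 250)]
20 [(-66.0, 251), (-64.5, 251), (-63.0, 250), (-61.5, 250), (-60.0, 250), (-58.5, 250), (-57.0, 250), (-55.5, 251), (-54.0, 247), (-52.5, 233), (-51.0, 153), (-49.5, 147), (-48.0, 152), (-46.5, 155), (-45.0, 158), (-43.5, 227), (-42.0, 246), (-40.5, 251)]
```

```bash
python3 - <<'E'
from h import *
d=cam("wrist");hsv=cv2.cvtColor(d["img"],cv2.COLOR_RGB2HSV)
for y,z,r in ((-30,70,np.arange(-98,-70,1.5)),(0,70,np.arange(-98,-70,1.5)),(-20,70,np.arange(70,100,1.5)),(0,48,np.arange(-40,-24,1)),(-20,48,np.arange(60,90,1.5))):
    p=proj(d,np.array([box(x,y,z) for x in r])/1000).round().astype(int)
    print(y,z,[(float(x),int(hsv[b,q,1]),int(hsv[b,q,2])) for x,(q,b) in zip(r,p) if 0<=q<640 and 0<=b<480])
E
```

```text
-30 70 [(-98.0, 78, 127), (-96.5, 129, 127), (-95.0, 123, 120), (-93.5, 125, 124), (-92.0, 133, 157), (-90.5, 134, 194), (-89.0, 133, 198), (-87.5, 133, 194), (-86.0, 134, 192), (-84.5, 134, 185), (-83.0, 126, 213), (-81.5, 98, 249), (-80.0, 96, 250), (-78.5, 96, 250), (-77.0, 97, 249), (-75.5, 97, 250), (-74.0, 98, 250), (-72.5, 97, 250), (-71.0, 97, 250)]
0 70 [(-98.0, 115, 137), (-96.5, 129, 127), (-95.0, 129, 119), (-93.5, 126, 121), (-92.0, 134, 143), (-90.5, 136, 190), (-89.0, 134, 201), (-87.5, 133, 200), (-86.0, 135, 198), (-84.5, 135, 192), (-83.0, 134, 177), (-81.5, 133, 203), (-80.0, 133, 214), (-78.5, 133, 214), (-77.0, 134, 212), (-75.5, 134, 212), (-74.0, 131, 213), (-72.5, 133, 213), (-71.0, 133, 214)]
-20 70 [(70.0, 96, 69), (71.5, 97, 66), (73.0, 100, 66), (74.5, 94, 65), (76.0, 96, 64), (77.5, 97, 63), (79.0, 95, 62), (80.5, 96, 61), (82.0, 98, 57), (83.5, 94, 60), (85.0, 94, 57), (86.5, 94, 57), (88.0, 91, 56), (89.5, 91, 53), (91.0, 96, 53), (92.5, 83, 52), (94.0, 80, 54), (95.5, 75, 51), (97.0, 77, 53), (98.5, 82, 50)]
0 48 [(-40.0, 124, 207), (-39.0, 112, 176), (-38.0, 97, 150), (-37.0, 79, 146), (-36.0, 79, 149), (-35.0, 81, 141), (-34.0, 81, 139), (-33.0, 77, 159), (-32.0, 64, 206), (-31.0, 43, 241), (-30.0, 27, 249), (-29.0, 22, 250), (-28.0, 23, 251), (-27.0, 23, 251), (-26.0, 23, 251), (-25.0, 23, 251)]
-20 48 [(60.0, 20, 250), (61.5, 20, 250), (63.0, 21, 250), (64.5, 21, 250), (66.0, 22, 250), (67.5, 22, 250), (69.0, 24, 249), (70.5, 33, 242), (72.0, 67, 141), (73.5, 85, 90), (75.0, 95, 75), (76.5, 92, 72), (78.0, 93, 71), (79.5, 97, 71), (81.0, 90, 71), (82.5, 92, 69), (84.0, 83, 71), (85.5, 85, 69), (87.0, 84, 67), (88.5, 92, 64)]
```

```bash
python3 -c "
from rig import workorder;print(workorder.job_done())"
```

```text
the job is handed in; nothing more can be done
None
```

I handed the job in at about 27 s of the 64 s allowed. The loose slab lies on the lower one, both slabs were pushed until they stopped against the two fences, and the door dropped past its catch and is shut against its stop. The arm never went near the tape roll or paint pot and is clear of everything. I don't know the verdict, because the hand-in call returned none.

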